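# Fetch the dish from behind the sand timers and put the timers back

### The job

The small dish has to go onto the balance, but the two sand timers stand in front of it in the white caddy: first stand both timers aside, upright, on the black mat, and only then take the dish out and set it in the middle of the round steel balance pan. After that stand each timer back in the caddy on the middle of the disc of its own colour, the blue timer on the blue disc and the green timer on the green disc. Set everything down gently and upright, and leave the flask and the beaker where they are.

Things in the scene. Friction and masses are not known exactly. Their poses are not given: they have to be found in the camera images.
- timer_blue: Blue sand timer standing upright, 95 mm tall, about 30 g: a round blue collar 34 mm across on top (76 to 95 mm above its foot; grip it there, from above), narrow glass below, and a small round blue foot 20 mm across. It is tall on a small foot and tips easily. It starts on the blue disc. Origin: centre of the foot's underside, z up; its yaw does not matter.
- timer_green: Green (teal) sand timer standing upright, 98 mm tall, about 30 g: a round green collar 35 mm across on top (79 to 98 mm above its foot; grip it there, from above), narrow glass with orange sand, and a small green foot 20 mm across. It tips easily. It starts on the green disc. Origin: centre of the foot's underside, z up; its yaw does not matter.
- dish: Small round grey-beige porcelain dish, 49 mm across the rim, 36 mm across the flat foot, 21 mm tall, 35 g, standing on the caddy's floor close behind the two timers. It can be gripped across the rim from above, the TCP about 20 mm above its underside. Origin: centre of the underside, z up; its yaw does not matter.
- seat_blue: Blue flat disc fixed on the caddy's floor, 56 mm across, 3 mm thick: the blue timer's place. Origin: centre of its underside, 4 mm above the bench; its top is 3 mm higher.
- seat_green: Green flat disc fixed on the caddy's floor, 56 mm across, 3 mm thick: the green timer's place. Which disc is left and which right varies; they lie 84 mm apart. Origin: centre of its underside, 4 mm above the bench; its top is 3 mm higher.
- caddy: Low white caddy fixed on the bench, 166 mm deep (its x) by 200 mm wide (its y), floor 4 mm thick, walls 45 mm high and 4 mm thick at the back (+x) and both sides, 8 mm lip at the front (-x, towards the robot). The discs lie at x = -25 mm, y = +42 and -42 mm in its frame, the dish stands at about x = +20 mm, y = 0. Origin: centre of the underside.
- mat: Black rubber mat fixed on the bench, 160 mm (its x) by 110 mm (its y), 3 mm thick, with a thin grey border line: the side area for the timers. It lies to the left or to the right of the caddy. Origin: centre of the underside.
- pan (a point): Centre of the top of the balance's round steel pan, 90 mm across, 4 mm thick, 40 mm above the bench; nothing round it is higher. The balance is a fixed grey box, 170 by 140 mm, 30 mm high, with a black keypad and a display in front of the pan; it stands on the other side of the caddy than the mat.
- flask: Bystander: small clear round flask with a blue stopper, 55 mm across, 71 mm tall, loose, behind the caddy. Leave it. Origin: centre of the underside.
- beaker: Bystander: clear beaker, 82 mm across, 97 mm tall, loose, behind the caddy (it and the flask change places). Leave it. Origin: centre of the underside.

How it is judged:
By the outcome, as a careful person would: the job done as asked, in the order asked, and still so for the second after the job is handed in, with the robot touching nothing.
It also fails if it takes over 106 s, if anything falls off the work surface, if the arm or the gripper's body presses on something with over 40 N, if the wrist force passes 120 N, or if a joint passes its speed limit or range.

### The arm

A 7-joint arm with a two-finger parallel gripper is mounted at the origin on a cart in front of the work surface, level with it; the furniture and walls round the work are solid. World frame = base frame: x ahead of the robot, y to its left, z up, the work surface at z = 0. Lengths are in m, angles in rad, forces in N, time in s.
With the tool pointing down it reaches from about 0.425 to 0.925 m from the base axis. Payload 6.8 kg.
Tool frame: the origin (TCP) lies between the finger pads, 19 mm behind the fingertips; this is the grasp point; z points along the fingers, y is the line along which they close (so a half turn about z gives the same grasp; the last joint's range is limited). The gripper opens to 85 mm and grips with 20 to 120 N. Pads are 22 mm wide; open, the fingers measure 114 mm over their backs; the gripper's body (76 mm by 85 mm) begins 54 mm behind the grasp point. The pads swing forward as they close: fully open they stand 13 mm farther back than shut.
Start: joints at [-1.433, 0.477, 0.022, 1.555, -0.011, 1.109, -0.083], TCP at [0.164, 0.655, 0.25] pointing down, gripper open.
Joint ranges: [-2.96, 2.96], [-0.34, 2.1], [-1.41, 1.46], [0.24, 2.44], [-1.37, 4.51], [0.17, 1.92], [-2.96, 2.96]. Speed limits (rad/s): [2.39, 2.39, 3.14, 3.14, 3.14, 3.14, 3.14].

### API

Orientations are given as a rotation vector (axis times angle).
In Python, from bench import get_obs, grab_frame, hand_in gives the robot as it stands.
- The arm moves only by the tool drive_tool, never from a script. Its argument "rows" is a list of rows, each an object with "offset": the shift along the tool's x, y, z as a fraction of full scale, a list of three; "rotation": the turn, a rotation vector about the tool's x, y, z as a fraction of full scale, a list of three; "claw": the opening, from 0 (shut) to 1 (fully open). In form: [{"offset": [tx, ty, tz], "rotation": [wx, wy, wz], "claw": claw}, ...]. A call has 1 to 20 rows; each row is the pose to reach, as a shift and turn from the pose commanded when the call began, along the tool's axes at that moment; what a row does not reach only later rows make up. Full scale, the value 1, is 0.15 m for a shift and 2 rad for a turn. A row lasts 1/12 s, in which the tool goes at most 41.7 mm and 7.16 degrees, less where a joint would pass 70% of its speed; a pose out of reach is approached as far as the arm can. A call with a number of a shift or a turn outside -1 to 1 is refused whole. A call with a gripper value outside its range is refused whole. The fingers move at their own pace and stop on an object; "force" is the grip in N (left out, the last holds). Time passes only in rows, so rows that repeat a pose let the fingers close. It gives the time, the measured TCP pose, the force, the opening and the grip force at its end, in the units of the state.
- get_obs(): the state, without advancing time (a new reading comes with each control period).
- grab_frame(name): name is "scene" or "top"; returns a dict with "frame" (420x560x3 uint8, red, green, blue), "z_map" (420x560 float32, m along the optical axis (not along the pixel's ray), 0 where there is no reading), "vfov" (degrees; the focal length in pixels is half the picture's height over the tangent of half this angle, whatever the lens; pixels are square), "cx", "cy" (the principal point, pixels), "R" (3x3) and "t" (3): a world point X has camera coordinates R X + t. Camera axes: x right, y down, z forward; pixel columns grow to the right and rows downward; lengths in m; the calibration is good to about 2 mm. A picture is of the moment at which its call begins.
- hand_in(): hands the job in; it is judged then, once.
The state is a dict: "clock": time; "joints": joint angles; "qvel": joint speeds; "tau": joint torques, N m; "tcp_pos": TCP position; "orientation": TCP orientation; "contact_force": force on the tool from outside, world axes, zero at the start; "moment": the same for the moment, N m; "grip_width": finger opening in m; "gripper_force": force on a finger pad.
Only numpy, scipy, OpenCV 4.12 (cv2) and the standard library are available. Lean on these libraries where they do the work, as an engineer would, in place of code of your own. Each camera call takes 0.05 s, during which the arm holds its last target. There are 200 camera calls.

## Working session

There is one attempt and no reset: what is moved stays moved. The work goes in short steps, Python scripts to look and compute and a tool call to move; the robot and the scene stay as the last step left them, time stands still between calls to the robot, and variables do not carry over. Pictures are saved under pics/ and viewed, at most 14 in all, crops included, and the job is handed in when it is done.

Besides the shell and the picture viewer there is one more tool, called by a JSON object that holds its "api" and its "payload". drive_tool: Moves the arm, as the interface text tells. Its arguments: {"type":"object","properties":{"rows":{"type":"array","items":{"type":"object","properties":{"offset":{"type":"array","items":{"type":"number"}},"rotation":{"type":"array","items":{"type":"number"}},"claw":{"type":"number"}}}},"force":{"type":"number"}},"required":["rows"]}

```bash
mkdir -p pics
cat > h.py <<'E'
import numpy as np,cv2
from bench import get_obs,grab_frame,hand_in
from scipy.spatial.transform import Rotation as Ro
def cloud(g):
    f=g["frame"].shape[0]/2/np.tan(np.radians(g["vfov"])/2)
    v,u=np.mgrid[:420,:560]; z=g["z_map"]
    P=np.stack([(u-g["cx"])/f*z,(v-g["cy"])/f*z,z],-1)
    W=(P-g["t"])@np.array(g["R"]); W[z==0]=np.nan
    return W
def ray(g,u,v,h):
    f=g["frame"].shape[0]/2/np.tan(np.radians(g["vfov"])/2)
    R=np.array(g["R"]);c=-R.T@g["t"];d=R.T@np.array([(u-g["cx"])/f,(v-g["cy"])/f,1])
    return c+d*(h-c[2])/d[2]
def save(g,n):cv2.imwrite("pics/"+n,g["frame"][...,::-1])
E
python3 - <<'E'
from h import *
for n in("scene","top"):
    g=grab_frame(n);save(g,n+"0.png");np.savez(n+"0.npz",**g)
    R=np.array(g["R"]);print(n,g["vfov"],g["cx"],g["cy"],-R.T@g["t"],R[2])
o=get_obs();print(o)
E
```

```text
scene 55.23490413377528 281.29717026116236 200.25188311516288 [-0.09618131  0.40768538  0.43149591] [ 0.78744686 -0.45280338 -0.41820633]
top 42.49815149839756 287.681265446492 210.24571496928522 [ 0.44272353 -0.0229731   1.27718376] [ 0.10647506  0.01431234 -0.99421236]
{'clock': 0.1, 'joints': array([-1.43310093,  0.47773017,  0.02232339,  1.55636216, -0.01149985,
        1.10929855, -0.08309111]), 'qvel': array([-0.00039814, -0.00134563, -0.00070555, -0.00339119, -0.00036691,
        0.00114404, -0.00063862]), 'tau': array([ 4.85429628e-03, -5.97764111e+01,  1.61395557e+00, -2.81953043e+01,
        1.28432052e-02,  5.08487632e-03, -9.76160123e-06]), 'tcp_pos': array([0.16411999, 0.65421814, 0.24910996]), 'orientation': array([-3.85040247e-01, -3.11781412e+00,  2.61977737e-03]), 'contact_force': array([-0.16226438,  0.02683796,  0.07485646]), 'moment': array([ 0.06207582, -0.03389149,  0.01407207]), 'gripper_force': 0.0, 'grip_width': 0.08505597375007405}
```

View pics/scene0.png

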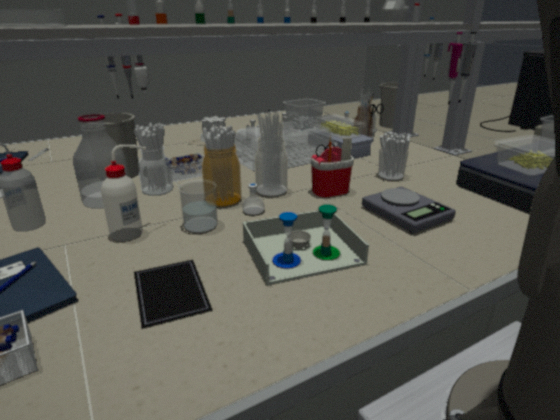

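View pics/top0.png

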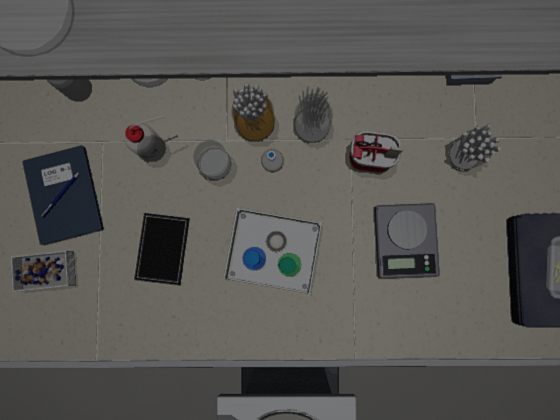

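The top view shows the mat at about (162,248), blue timer collar (255,258), green (289,264), dish (276,241), pan (408,229), flask (272,159) and beaker (214,162).

```bash
cat > m.py <<'E'
from h import *
import sys
def comp(g,m,box,h,n,k=0):
    b=np.zeros((420,560),bool);b[box[1]:box[3],box[0]:box[2]]=1
    m=(m&b).astype(np.uint8)
    c=max(cv2.findContours(m,cv2.RETR_EXTERNAL,cv2.CHAIN_APPROX_NONE)[0],key=cv2.contourArea)
    (u,v),r=cv2.minEnclosingCircle(c);W=cloud(g)[m>0]
    M=cv2.moments(c)
    print(n,"circ",round(u,1),round(v,1),round(r,1),"cent",round(M["m10"]/M["m00"],1),round(M["m01"]/M["m00"],1),"ray",ray(g,u,v,h).round(4),"diam",(np.linalg.norm(ray(g,u+r,v,h)-ray(g,u-r,v,h))).round(4),"zmed",np.nanmedian(W,0).round(4))
    return c
E
python3 - <<'E'
from m import *
g=grab_frame("top");W=cloud(g);Z=W[...,2]
print("bench z",np.nanmedian(Z[300:340,150:450]),"floor",np.nanmedian(Z[225:235,240:262]))
hsv=cv2.cvtColor(g["frame"],cv2.COLOR_RGB2HSV);H,S,V=[hsv[...,i].astype(int) for i in range(3)]
bl=(H>95)&(H<125)&(S>120);gr=(H>45)&(H<95)&(S>90)
comp(g,bl&(Z>.06),(225,230,320,300),.102,"blue collar")
comp(g,gr&(Z>.06),(225,230,320,300),.105,"green collar")
comp(g,bl&(Z<.02),(225,230,320,300),.007,"blue disc")
comp(g,gr&(Z<.02),(225,230,320,300),.007,"green disc")
comp(g,(Z>.012)&(Z<.04),(262,228,290,252),.025,"dish")
comp(g,(Z>.035),(385,205,432,252),.040,"pan")
c=comp(g,V<45,(125,205,200,295),.003,"mat");b=cv2.boxPoints(cv2.minAreaRect(c))
for p in b:print(p,ray(g,*p,.003).round(4))
c=comp(g,(Z>.03),(220,200,330,300),.045,"walls")
b=cv2.boxPoints(cv2.minAreaRect(c))
for p in b:print(p,ray(g,*p,.045).round(4))
comp(g,(Z>.03),(190,135,235,190),.097,"beaker");comp(g,(Z>.03),(255,143,287,178),.07,"flask")
im=cv2.resize(g["frame"][200:300,225:325],(700,700),interpolation=cv2.INTER_CUBIC);im=np.clip(im*1.6,0,255).astype(np.uint8)
cv2.imwrite("pics/crop.png",cv2.resize(im,(600,600))[...,::-1])
E
```

```text
bench z -0.00028022132724570367 floor 0.004613536000225786
blue collar circ 251.5 258.0 7.8 cent 251.4 257.9 ray [0.465  0.0732 0.102 ] diam 0.034 zmed [0.465  0.0741 0.1017]
green collar circ 286.6 265.1 8.2 cent 286.7 265.1 ray [ 0.4492 -0.003   0.105 ] diam 0.0354 zmed [ 0.4493 -0.0037  0.1056]
blue disc circ 254.0 258.0 11.4 cent 253.9 258.0 ray [0.4668 0.0751 0.007 ] diam 0.0535 zmed [0.4666 0.0658 0.0077]
green disc circ 289.2 264.2 11.4 cent 292.9 262.9 ray [ 0.4517 -0.0074  0.007 ] diam 0.0536 zmed [ 0.4567 -0.0184  0.0071]
dish circ 275.8 241.0 10.5 cent 275.9 240.9 ray [0.5054 0.0232 0.025 ] diam 0.0487 zmed [0.5055 0.0248 0.0199]
pan circ 406.7 230.2 20.3 cent 407.1 229.3 ray [ 0.527  -0.2771  0.04  ] diam 0.0928 zmed [ 0.5296 -0.2779  0.0396]
mat circ 162.0 248.5 40.1 cent 161.8 248.6 ray [0.4908 0.2931 0.003 ] diam 0.1901 zmed [0.4899 0.2935 0.0036]
[134.34491 278.77283] [0.4202 0.3571 0.003 ]
[143.52417 211.89545] [0.5782 0.3388 0.003 ]
[189.11624 218.1532 ] [0.5623 0.2297 0.003 ]
[179.93698 285.03058] [0.4049 0.2493 0.003 ]
walls circ 272.0 250.5 56.7 cent 268.0 234.8 ray [0.4828 0.0311 0.045 ] diam 0.2584 zmed [0.4688 0.0285 0.048 ]
[222.66823 278.94336] [0.4192 0.1433 0.045 ]
[234.93642 207.08672] [0.583 0.116 0.045]
[321.8896  221.93237] [ 0.5471 -0.0833  0.045 ]
[309.6214 293.789 ] [ 0.3847 -0.0534  0.045 ]
beaker circ 211.0 158.0 20.6 cent 210.5 158.0 ray [0.6875 0.1639 0.097 ] diam 0.092 zmed [0.6961 0.1717 0.0477]
flask circ 271.6 158.4 9.8 cent 271.2 158.1 ray [0.6909 0.0301 0.07  ] diam 0.0444 zmed [0.6952 0.0316 0.0366]
```

View pics/crop.png

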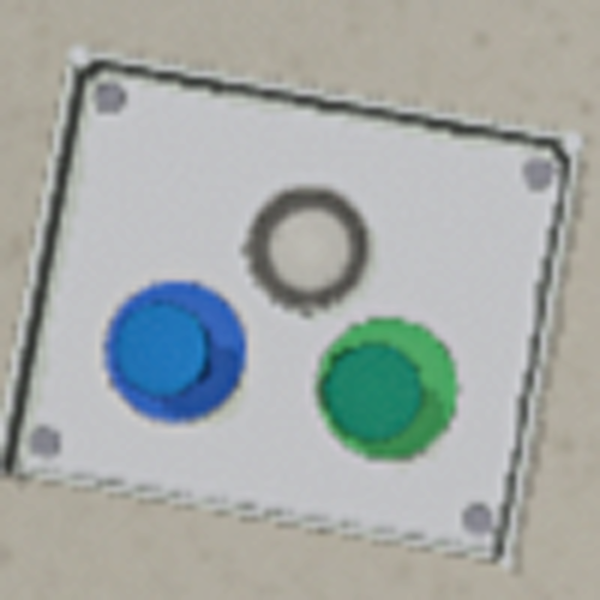

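The crop shows both collars clear and the dish just behind the discs. The sizes check out: the discs are 84 mm apart and the collars measure 34 and 35 mm. Next I work out the approach.

```bash
cat > go.py <<'E'
from h import *
import sys
# usage: go.py x y z [x y z ...] : offsets in tool units, from current measured pose
o=get_obs();p=o["tcp_pos"];R=Ro.from_rotvec(o["orientation"]).as_matrix()
print("t",o["clock"],"p",p.round(4),"F",o["contact_force"].round(2),"w",round(o["grip_width"],4),"tool y",R[:,1].round(4),"z",R[:,2].round(4),"j",o["joints"].round(2))
a=np.array(sys.argv[1:],float).reshape(-1,3)
for q in a:
    print(q,"->",((q-p)@R/.15).round(3));
E
python3 go.py .465 .0732 .18 .4492 -.003 .18
```

```text
t 0.15 p [0.1642 0.6543 0.2492] F [-0.57 -0.03  0.63] w 0.085 tool y [ 0.2433  0.9699 -0.0014] z [-2.0e-04 -1.4e-03 -1.0e+00] j [-1.43  0.48  0.02  1.56 -0.01  1.11 -0.08]
[0.465  0.0732 0.18  ] -> [-2.888 -3.269  0.467]
[ 0.4492 -0.003   0.18  ] -> [-2.909 -3.787  0.467]
```

{"api": "drive_tool", "payload": {"rows": [{"offset":[-0.12,-0.135,0],"rotation":[0,0,0],"claw":0.7},{"offset":[-0.24,-0.27,0],"rotation":[0,0,0],"claw":0.7},{"offset":[-0.36,-0.405,0],"rotation":[0,0,0],"claw":0.7},{"offset":[-0.48,-0.54,0],"rotation":[0,0,0],"claw":0.7},{"offset":[-0.6,-0.675,0],"rotation":[0,0,0],"claw":0.7},{"offset":[-0.72,-0.81,0],"rotation":[0,0,0],"claw":0.7}], "force": 25}}

```text
clock: 0.65
tcp_pos: [0.2398, 0.5092, 0.2497]
orientation: [-0.385, -3.118, 0.001]
contact_force: [0.3, 0.2, 0.5]
grip_width: 0.0601
gripper_force: 0.0
```

{"api": "drive_tool", "payload": {"rows": [{"offset":[-0.12,-0.135,0],"rotation":[0,0,0],"claw":0.7},{"offset":[-0.24,-0.27,0],"rotation":[0,0,0],"claw":0.7},{"offset":[-0.36,-0.405,0],"rotation":[0,0,0],"claw":0.7},{"offset":[-0.48,-0.54,0],"rotation":[0,0,0],"claw":0.7},{"offset":[-0.6,-0.675,0],"rotation":[0,0,0],"claw":0.7},{"offset":[-0.72,-0.81,0],"rotation":[0,0,0],"claw":0.7}]}}

```text
clock: 1.15
tcp_pos: [0.315, 0.3651, 0.2499]
orientation: [-0.385, -3.118, 0.0]
contact_force: [0.2, -0.1, 0.3]
grip_width: 0.0601
gripper_force: 0.0
```

{"api": "drive_tool", "payload": {"rows": [{"offset":[-0.12,-0.135,0],"rotation":[0,0,0],"claw":0.7},{"offset":[-0.24,-0.27,0],"rotation":[0,0,0],"claw":0.7},{"offset":[-0.36,-0.405,0],"rotation":[0,0,0],"claw":0.7},{"offset":[-0.48,-0.54,0],"rotation":[0,0,0],"claw":0.7},{"offset":[-0.6,-0.675,0],"rotation":[0,0,0],"claw":0.7},{"offset":[-0.72,-0.81,0],"rotation":[0,0,0],"claw":0.7}]}}

```text
clock: 1.65
tcp_pos: [0.3901, 0.221, 0.25]
orientation: [-0.385, -3.118, -0.0]
contact_force: [0.3, -0.5, 0.3]
grip_width: 0.0599
gripper_force: 0.0
```

```bash
python3 go.py .465 .0732 .18 .465 .0732 .0925
```

```text
t 1.65 p [0.3901 0.221  0.25  ] F [ 0.31 -0.51  0.28] w 0.0599 tool y [0.2433 0.9699 0.    ] z [-1.e-04  0.e+00 -1.e+00] j [-0.89  0.09  0.25  2.09 -0.03  0.97  0.7 ]
[0.465  0.0732 0.18  ] -> [-0.724 -0.834  0.466]
[0.465  0.0732 0.0925] -> [-0.724 -0.834  1.05 ]
```

{"api": "drive_tool", "payload": {"rows": [{"offset":[-0.14,-0.16,0.08],"rotation":[0,0,0],"claw":0.7},{"offset":[-0.28,-0.32,0.16],"rotation":[0,0,0],"claw":0.7},{"offset":[-0.42,-0.48,0.24],"rotation":[0,0,0],"claw":0.7},{"offset":[-0.56,-0.64,0.32],"rotation":[0,0,0],"claw":0.7},{"offset":[-0.68,-0.78,0.42],"rotation":[0,0,0],"claw":0.65},{"offset":[-0.724,-0.834,0.52],"rotation":[0,0,0],"claw":0.65},{"offset":[-0.724,-0.834,0.55],"rotation":[0,0,0],"claw":0.65},{"offset":[-0.724,-0.834,0.55],"rotation":[0,0,0],"claw":0.65}]}}

```text
clock: 2.32
tcp_pos: [0.4637, 0.074, 0.1663]
orientation: [-0.387, -3.115, 0.002]
contact_force: [0.4, -0.3, 0.1]
grip_width: 0.0552
gripper_force: 0.0
```

```bash
python3 go.py .465 .0732 .0925
python3 - <<'E'
from h import *
a=grab_frame("scene");b=grab_frame("top")
for n,g,bx in(("a",a,(170,280,220,390)),("b",b,(200,310,210,340))):
    c=g["frame"][bx[0]:bx[1],bx[2]:bx[3]];c=np.clip(c*1.5,0,255).astype(np.uint8)
    if n=="a":A=cv2.resize(c,None,fx=600/c.shape[1],fy=600/c.shape[1],interpolation=2)[:300,:]
    else:
        B=cv2.resize(c,(355,300))
        B=cv2.copyMakeBorder(B,0,A.shape[0]-300 if A.shape[0]>300 else 0,0,0,0)
im=np.zeros((600,600,3),np.uint8)
c=cv2.resize(np.clip(a["frame"][170:280,220:390]*1.5,0,255).astype(np.uint8),(460,298));im[:298,:460]=c
im[300:,:355]=B[:300];cv2.imwrite("pics/c1.png",im[...,::-1])
E
```

```text
t 2.3167 p [0.4637 0.074  0.1663] F [ 0.41 -0.33  0.14] w 0.0552 tool y [ 0.2448  0.9696 -0.0017] z [-0.0028 -0.0011 -1.    ] j [-0.61  0.26  0.37  2.13 -0.13  0.77  1.17]
[0.465  0.0732 0.0925] -> [-0.011 -0.002  0.492]
```

View pics/c1.png

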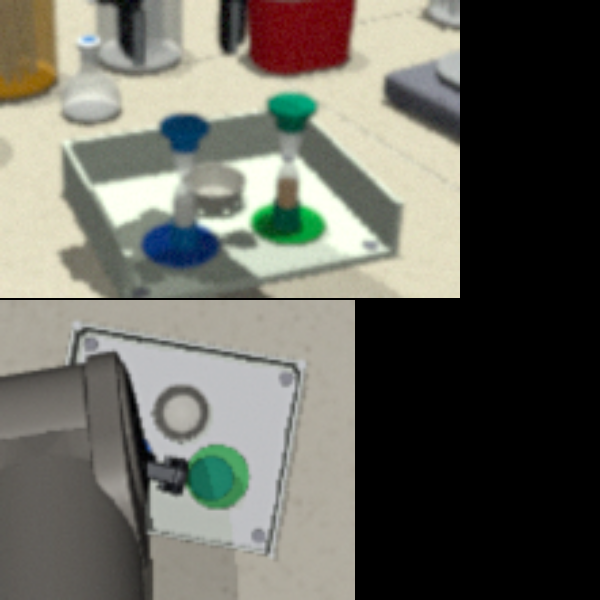

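The gripper is centred over the blue collar: in the scene crop the finger midpoint is near x=182 and the collar at 185. The green collar and the dish are clear. I'll cross-check positions with the scene camera before descending.

Run:
```python
from m import *
g=dict(np.load("scene0.npz"));W=cloud(g);Z=W[...,2]
hsv=cv2.cvtColor(g["frame"],cv2.COLOR_RGB2HSV);H,S,V=[hsv[...,i].astype(int) for i in range(3)]
bl=(H>95)&(H<125)&(S>120);gr=(H>45)&(H<95)&(S>90)
bx=(240,195,370,280)
def tri(m,h,n):
    b=np.zeros_like(m);b[195:280,240:370]=1;b&=m
    c=max(cv2.findContours(b.astype(np.uint8),0,cv2.CHAIN_APPROX_NONE)[0],key=cv2.contourArea)
    x,y,w,hh=cv2.boundingRect(c);print(n,x,y,w,hh,ray(g,x+(w-1)/2,y+(hh-1)/2,h).round(4),"bbox")
tri(bl&(Z>.08),.0925,"blue collar");tri(gr&(Z>.08),.0955,"green collar")
tri(bl&(Z<.015),.007,"bd");tri(gr&(Z<.015),.007,"gd")
t=dict(np.load("top0.npz"))
for nm,p in(("b",(.465,.0732,.1)),("g",(.4492,-.003,.1))):
    c=np.array(g["R"])@p+g["t"];f=210/np.tan(np.radians(g["vfov"])/2);print(nm,c[:2]/c[2]*f+[g["cx"],g["cy"]])
```

```text
blue collar 279 212 19 14 [0.4665 0.0698 0.0925] bbox
green collar 319 204 18 15 [ 0.4511 -0.008   0.0955] bbox
bd 273 253 27 15 [0.4619 0.0761 0.007 ] bbox
gd 313 245 27 15 [ 0.4474 -0.0071  0.007 ] bbox
b [286.86493945 215.58281432]
g [326.07121905 209.82307082]
```

```bash
python3 go.py .4657 .0715 .125 .4657 .0715 .0925
```

```text
t 2.4167 p [0.4645 0.0756 0.1677] F [-0.72  0.42  0.55] w 0.0556 tool y [2.420e-01 9.703e-01 3.000e-04] z [-3.e-04  3.e-04 -1.e+00] j [-0.61  0.26  0.37  2.13 -0.13  0.77  1.17]
[0.4657 0.0715 0.125 ] -> [-0.015 -0.025  0.285]
[0.4657 0.0715 0.0925] -> [-0.015 -0.025  0.501]
```

{"api": "drive_tool", "payload": {"rows": [{"offset":[-0.015,-0.025,0.05],"rotation":[0,0,0],"claw":0.65},{"offset":[-0.015,-0.025,0.12],"rotation":[0,0,0],"claw":0.65},{"offset":[-0.015,-0.025,0.2],"rotation":[0,0,0],"claw":0.65},{"offset":[-0.015,-0.025,0.28],"rotation":[0,0,0],"claw":0.65},{"offset":[-0.015,-0.025,0.36],"rotation":[0,0,0],"claw":0.65},{"offset":[-0.015,-0.025,0.44],"rotation":[0,0,0],"claw":0.65},{"offset":[-0.015,-0.025,0.5],"rotation":[0,0,0],"claw":0.6},{"offset":[-0.015,-0.025,0.5],"rotation":[0,0,0],"claw":0.55},{"offset":[-0.015,-0.025,0.5],"rotation":[0,0,0],"claw":0.5},{"offset":[-0.015,-0.025,0.5],"rotation":[0,0,0],"claw":0.46},{"offset":[-0.015,-0.025,0.5],"rotation":[0,0,0],"claw":0.43},{"offset":[-0.015,-0.025,0.5],"rotation":[0,0,0],"claw":0.4},{"offset":[-0.015,-0.025,0.5],"rotation":[0,0,0],"claw":0.37},{"offset":[-0.015,-0.025,0.5],"rotation":[0,0,0],"claw":0.3},{"offset":[-0.015,-0.025,0.5],"rotation":[0,0,0],"claw":0.2},{"offset":[-0.015,-0.025,0.5],"rotation":[0,0,0],"claw":0.2}], "force": 25}}

```text
clock: 3.75
tcp_pos: [0.4667, 0.0705, 0.0932]
orientation: [0.385, 3.116, 0.001]
contact_force: [-0.2, 0.2, 6.8]
grip_width: 0.0316
gripper_force: 24.3
```

```bash
python3 go.py .526 .290 .16; python3 -c "
from h import *
g=grab_frame('scene');c=np.clip(g['frame'][170:280,220:390]*1.5,0,255).astype(np.uint8)
cv2.imwrite('pics/c2.png',cv2.resize(c,(680,440))[...,::-1])"
```

```text
t 3.75 p [0.4667 0.0705 0.0932] F [-0.21  0.18  6.83] w 0.0316 tool y [2.434e-01 9.699e-01 9.000e-04] z [ 1.6e-03  6.0e-04 -1.0e+00] j [-0.55  0.39  0.32  2.18 -0.22  0.6   1.26]
[0.526 0.29  0.16 ] -> [-0.028  1.516 -0.444]
```

View pics/c2.png

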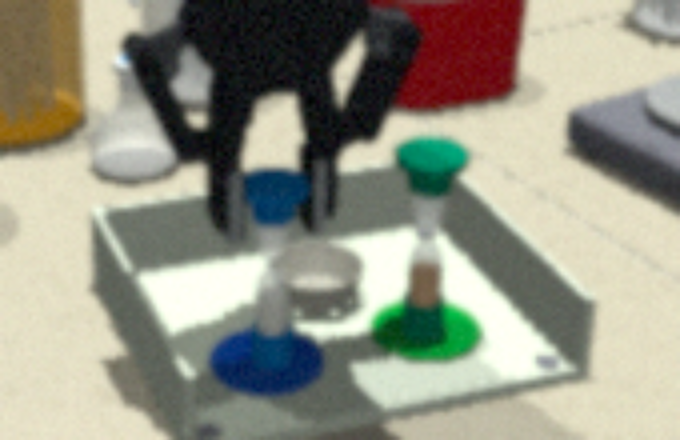

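The gripper has closed at collar height, but the pads look slightly behind the collar. I'll check depths.

Run:
```python
from h import *
g=grab_frame("scene");W=cloud(g)
o=get_obs();p=o["tcp_pos"];R=Ro.from_rotvec(o["orientation"]).as_matrix()
L=(W-p)@R
for v in range(208,230,3):
    print(v,[tuple((L[v,u]*1000).round(0).astype(int)) for u in range(272,306,3) if np.isfinite(L[v,u,0])])
c=np.clip(g['frame'][195:245,260:320]*2.,0,255).astype(np.uint8)
cv2.imwrite('pics/c3.png',cv2.resize(c,(720,600),interpolation=0)[...,::-1])
```

```text
208 [(np.int64(8), np.int64(32), np.int64(-29)), (np.int64(13), np.int64(27), np.int64(-30)), (np.int64(13), np.int64(22), np.int64(-30)), (np.int64(-235), np.int64(-54), np.int64(96)), (np.int64(-229), np.int64(-60), np.int64(94)), (np.int64(-230), np.int64(-68), np.int64(95)), (np.int64(-228), np.int64(-75), np.int64(95)), (np.int64(-226), np.int64(-82), np.int64(96)), (np.int64(-1), np.int64(-16), np.int64(-19)), (np.int64(12), np.int64(-18), np.int64(-24)), (np.int64(14), np.int64(-22), np.int64(-25)), (np.int64(12), np.int64(-29), np.int64(-23))]
211 [(np.int64(6), np.int64(31), np.int64(-22)), (np.int64(11), np.int64(27), np.int64(-24)), (np.int64(14), np.int64(22), np.int64(-24)), (np.int64(-216), np.int64(-48), np.int64(95)), (np.int64(-213), np.int64(-55), np.int64(94)), (np.int64(-211), np.int64(-62), np.int64(94)), (np.int64(-211), np.int64(-70), np.int64(95)), (np.int64(-209), np.int64(-77), np.int64(95)), (np.int64(0), np.int64(-16), np.int64(-13)), (np.int64(11), np.int64(-18), np.int64(-18)), (np.int64(11), np.int64(-24), np.int64(-17)), (np.int64(-202), np.int64(-105)
[... 2524 characters left out ...]
np.int64(18)), (np.int64(13), np.int64(-18), np.int64(12)), (np.int64(-106), np.int64(-65), np.int64(81)), (np.int64(-106), np.int64(-72), np.int64(82))]
229 [(np.int64(-103), np.int64(4), np.int64(77)), (np.int64(-101), np.int64(-3), np.int64(77)), (np.int64(11), np.int64(21), np.int64(14)), (np.int64(12), np.int64(16), np.int64(14)), (np.int64(5), np.int64(8), np.int64(19)), (np.int64(9), np.int64(4), np.int64(17)), (np.int64(11), np.int64(-2), np.int64(17)), (np.int64(-104), np.int64(-44), np.int64(85)), (np.int64(-105), np.int64(-51), np.int64(86)), (np.int64(-105), np.int64(-58), np.int64(87)), (np.int64(-107), np.int64(-66), np.int64(89)), (np.int64(-106), np.int64(-73), np.int64(90))]
```

View pics/c3.png

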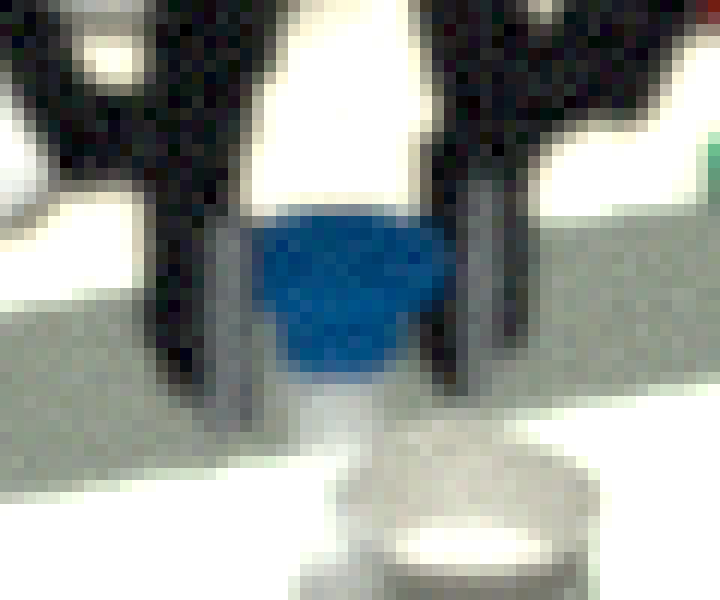

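The collar sits centred between the pads, with its rim front at tool x=+18 mm and the pads spanning ±12 mm. I'll lift it and carry it to the mat.

{"api": "drive_tool", "payload": {"rows": [{"offset":[0,0,-0.02],"rotation":[0,0,0],"claw":0.2},{"offset":[0,0,-0.07],"rotation":[0,0,0],"claw":0.2},{"offset":[0,0,-0.14],"rotation":[0,0,0],"claw":0.2},{"offset":[0,0,-0.21],"rotation":[0,0,0],"claw":0.2},{"offset":[0,0,-0.28],"rotation":[0,0,0],"claw":0.2},{"offset":[0,0,-0.35],"rotation":[0,0,0],"claw":0.2},{"offset":[0,0,-0.42],"rotation":[0,0,0],"claw":0.2},{"offset":[0,0,-0.46],"rotation":[0,0,0],"claw":0.2},{"offset":[0,0,-0.48],"rotation":[0,0,0],"claw":0.2},{"offset":[0,0.04,-0.48],"rotation":[0,0,0],"claw":0.2},{"offset":[0,0.12,-0.48],"rotation":[0,0,0],"claw":0.2},{"offset":[0,0.22,-0.48],"rotation":[0,0,0],"claw":0.2},{"offset":[0,0.32,-0.48],"rotation":[0,0,0],"claw":0.2},{"offset":[0,0.42,-0.48],"rotation":[0,0,0],"claw":0.2},{"offset":[0,0.52,-0.48],"rotation":[0,0,0],"claw":0.2},{"offset":[0,0.62,-0.48],"rotation":[0,0,0],"claw":0.2},{"offset":[0,0.7,-0.48],"rotation":[0,0,0],"claw":0.2},{"offset":[0,0.76,-0.48],"rotation":[0,0,0],"claw":0.2},{"offset":[0,0.8,-0.48],"rotation":[0,0,0],"claw":0.2}]}}

```text
clock: 5.43
tcp_pos: [0.4954, 0.1883, 0.1644]
orientation: [-0.383, -3.118, -0.0]
contact_force: [0.8, -0.4, -0.4]
grip_width: 0.0313
gripper_force: 24.8
```

```bash
python3 go.py .526 .290 .1642
```

```text
t 5.4333 p [0.4954 0.1883 0.1644] F [ 0.75 -0.35 -0.38] w 0.0313 tool y [0.2422 0.9702 0.    ] z [-0.  0. -1.] j [-0.75  0.35  0.33  2.   -0.16  0.81  1.  ]
[0.526  0.29   0.1642] -> [-0.034  0.707  0.001]
```

{"api": "drive_tool", "payload": {"rows": [{"offset":[-0.01,0.05,0],"rotation":[0,0,0],"claw":0.2},{"offset":[-0.01,0.13,0],"rotation":[0,0,0],"claw":0.2},{"offset":[-0.02,0.23,0],"rotation":[0,0,0],"claw":0.2},{"offset":[-0.03,0.33,0],"rotation":[0,0,0],"claw":0.2},{"offset":[-0.034,0.43,0],"rotation":[0,0,0],"claw":0.2},{"offset":[-0.034,0.53,0],"rotation":[0,0,0],"claw":0.2},{"offset":[-0.034,0.62,0],"rotation":[0,0,0],"claw":0.2},{"offset":[-0.034,0.68,0],"rotation":[0,0,0],"claw":0.2},{"offset":[-0.034,0.707,0],"rotation":[0,0,0],"claw":0.2},{"offset":[-0.034,0.707,0.04],"rotation":[0,0,0],"claw":0.2},{"offset":[-0.034,0.707,0.12],"rotation":[0,0,0],"claw":0.2},{"offset":[-0.034,0.707,0.2],"rotation":[0,0,0],"claw":0.2},{"offset":[-0.034,0.707,0.28],"rotation":[0,0,0],"claw":0.2},{"offset":[-0.034,0.707,0.36],"rotation":[0,0,0],"claw":0.2},{"offset":[-0.034,0.707,0.42],"rotation":[0,0,0],"claw":0.2},{"offset":[-0.034,0.707,0.46],"rotation":[0,0,0],"claw":0.2},{"offset":[-0.034,0.707,0.475],"rotation":[0,0,0],"claw":0.2},{"offset":[-0.034,0.707,0.475],"rotation":[0,0,0],"claw":0.2}]}}

```text
clock: 6.93
tcp_pos: [0.5257, 0.2881, 0.0926]
orientation: [-0.385, -3.117, 0.001]
contact_force: [0.1, -0.4, -0.5]
grip_width: 0.0317
gripper_force: 24.8
```

```bash
python3 go.py .526 .290 .0892;python3 - <<'E'
from h import *
g=grab_frame("scene");c=np.clip(g['frame'][200:330,120:300]*1.8,0,255).astype(np.uint8)
cv2.imwrite('pics/c4.png',cv2.resize(c,(720,520))[...,::-1])
E
```

```text
t 6.9333 p [0.5257 0.2881 0.0926] F [ 0.07 -0.38 -0.47] w 0.0317 tool y [ 2.435e-01  9.699e-01 -8.000e-04] z [-8.e-04 -6.e-04 -1.e+00] j [-0.81  0.56  0.27  1.88 -0.22  0.74  0.91]
[0.526  0.29   0.0892] -> [0.001 0.013 0.022]
```

View pics/c4.png

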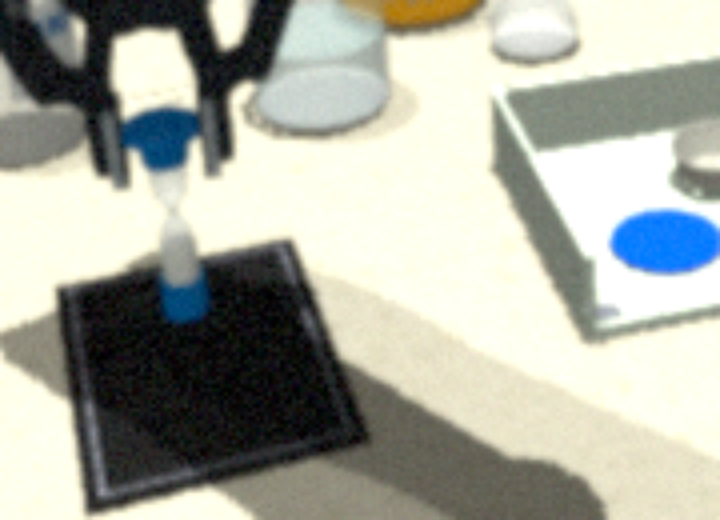

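```bash
cat >> h.py <<'E'
def proj(g,p):
    f=210/np.tan(np.radians(g["vfov"])/2);c=np.array(g["R"])@np.array(p)+g["t"];return (c[:2]/c[2]*f+[g["cx"],g["cy"]]).round(1)
E
python3 - <<'E'
from h import *
g=dict(np.load("scene0.npz"))
for z in(.100,.085,.03,.005):print(z,proj(g,(.5257,.2885,z)))
t=grab_frame("scene");W=cloud(t)
hsv=cv2.cvtColor(t["frame"],cv2.COLOR_RGB2HSV);H,S=hsv[...,0],hsv[...,1]
m=(H>95)&(H<125)&(S>120);m[:215]=0;m[:,:150]=0;m[:,185:]=0;m[290:]=0
for lo,hi in((.075,.2),(-.01,.05)):
    k=m&(W[...,2]>lo)&(W[...,2]<hi);v,u=np.nonzero(k);print(lo,u.min(),u.max(),v.min(),v.max(),np.nanmedian(W[k],0).round(4))
E
```

```text
0.1 [159.6 229.8]
0.085 [160.7 237.5]
0.03 [164.6 264.5]
0.005 [166.2 276.2]
0.075 150 184 216 241 [0.5159 0.2905 0.1001]
-0.01 150 184 267 289 [0.516  0.2903 0.0068]
```

The projected vertical line runs from u=160.7 to 166.2, which matches the picture, so the timer is upright. I'll lower it to contact.

{"api": "drive_tool", "payload": {"rows": [{"offset":[0,0,0.01],"rotation":[0,0,0],"claw":0.2},{"offset":[0,0,0.018],"rotation":[0,0,0],"claw":0.2},{"offset":[0,0,0.022],"rotation":[0,0,0],"claw":0.2},{"offset":[0,0,0.022],"rotation":[0,0,0],"claw":0.2},{"offset":[0,0,0.022],"rotation":[0,0,0],"claw":0.2}]}}

```text
clock: 7.45
tcp_pos: [0.526, 0.2884, 0.09]
orientation: [0.385, 3.118, 0.0]
contact_force: [-0.3, -0.6, 0.6]
grip_width: 0.0313
gripper_force: 24.8
```

{"api": "drive_tool", "payload": {"rows": [{"offset":[0,0,0.005],"rotation":[0,0,0],"claw":0.2},{"offset":[0,0,0.008],"rotation":[0,0,0],"claw":0.2},{"offset":[0,0,0.008],"rotation":[0,0,0],"claw":0.2}]}}

```text
clock: 7.7
tcp_pos: [0.5264, 0.2885, 0.0893]
orientation: [0.385, 3.117, 0.001]
contact_force: [-0.2, -0.4, 3.6]
grip_width: 0.0314
gripper_force: 25.0
```

Contact registers at 3.6 N, so I'll release slowly.

{"api": "drive_tool", "payload": {"rows": [{"offset":[0,0,0],"rotation":[0,0,0],"claw":0.3},{"offset":[0,0,0],"rotation":[0,0,0],"claw":0.36},{"offset":[0,0,0],"rotation":[0,0,0],"claw":0.39},{"offset":[0,0,0],"rotation":[0,0,0],"claw":0.42},{"offset":[0,0,0],"rotation":[0,0,0],"claw":0.46},{"offset":[0,0,0],"rotation":[0,0,0],"claw":0.52},{"offset":[0,0,0],"rotation":[0,0,0],"claw":0.6},{"offset":[0,0,0],"rotation":[0,0,0],"claw":0.65},{"offset":[0,0,-0.05],"rotation":[0,0,0],"claw":0.65},{"offset":[0,0,-0.15],"rotation":[0,0,0],"claw":0.65},{"offset":[0,0,-0.28],"rotation":[0,0,0],"claw":0.65},{"offset":[0,0,-0.4],"rotation":[0,0,0],"claw":0.65},{"offset":[0,0,-0.52],"rotation":[0,0,0],"claw":0.65},{"offset":[0,0,-0.6],"rotation":[0,0,0],"claw":0.65}]}}

```text
clock: 8.87
tcp_pos: [0.5266, 0.2886, 0.1811]
orientation: [0.385, 3.116, 0.002]
contact_force: [0.6, -0.7, 0.6]
grip_width: 0.0554
gripper_force: 0.0
```

```bash
python3 go.py .450 -.0055 .17 .450 -.0055 .0955;python3 - <<'E'
from h import *
t=grab_frame("scene");W=cloud(t)
hsv=cv2.cvtColor(t["frame"],cv2.COLOR_RGB2HSV);H,S=hsv[...,0],hsv[...,1]
m=(H>95)&(H<125)&(S>150);m[:215]=0;m[:,:150]=0;m[:,185:]=0;m[290:]=0
for lo,hi in((.075,.2),(-.01,.05)):
    k=m&(W[...,2]>lo)&(W[...,2]<hi);v,u=np.nonzero(k);print(lo,np.median(u),np.median(v),np.nanmedian(W[k],0).round(4))
E
```

```text
t 8.8667 p [0.5266 0.2886 0.1811] F [ 0.55 -0.66  0.62] w 0.0554 tool y [0.2436 0.9699 0.0018] z [ 0.0019  0.0014 -1.    ] j [-0.85  0.44  0.31  1.82 -0.17  0.9   0.87]
[ 0.45   -0.0055  0.17  ] -> [ 0.018 -2.026  0.07 ]
[ 0.45   -0.0055  0.0955] -> [ 0.019 -2.027  0.567]
0.075 160.0 235.0 [0.516  0.2914 0.096 ]
-0.01 166.0 277.0 [0.5153 0.2916 0.0057]
```

The blue timer stands upright on the mat. Next is the green one.

{"api": "drive_tool", "payload": {"rows": [{"offset":[0,-0.1,0],"rotation":[0,0,0],"claw":0.65},{"offset":[0,-0.25,0],"rotation":[0,0,0],"claw":0.65},{"offset":[0,-0.4,0],"rotation":[0,0,0],"claw":0.65},{"offset":[0,-0.55,0],"rotation":[0,0,0],"claw":0.65},{"offset":[0,-0.7,0],"rotation":[0,0,0],"claw":0.65},{"offset":[0,-0.85,0],"rotation":[0,0,0],"claw":0.65},{"offset":[0,-1,0],"rotation":[0,0,0],"claw":0.65}]}}

```text
clock: 9.5
tcp_pos: [0.4878, 0.1405, 0.1775]
orientation: [-0.386, -3.116, 0.002]
contact_force: [0.4, -1.0, 0.9]
grip_width: 0.0559
gripper_force: 0.0
```

{"api": "drive_tool", "payload": {"rows": [{"offset":[0,-0.15,0],"rotation":[0,0,0],"claw":0.65},{"offset":[0,-0.3,0],"rotation":[0,0,0],"claw":0.65},{"offset":[0.01,-0.45,0],"rotation":[0,0,0],"claw":0.65},{"offset":[0.018,-0.6,0],"rotation":[0,0,0],"claw":0.65},{"offset":[0.018,-0.75,0],"rotation":[0,0,0],"claw":0.65},{"offset":[0.018,-0.88,0],"rotation":[0,0,0],"claw":0.65},{"offset":[0.018,-0.97,0.04],"rotation":[0,0,0],"claw":0.65},{"offset":[0.018,-1,0.08],"rotation":[0,0,0],"claw":0.65},{"offset":[0.018,-1,0.08],"rotation":[0,0,0],"claw":0.65},{"offset":[0.018,-1,0.08],"rotation":[0,0,0],"claw":0.65}]}}

```text
clock: 10.33
tcp_pos: [0.4496, -0.0018, 0.166]
orientation: [-0.385, -3.116, 0.001]
contact_force: [0.4, -0.3, -0.3]
grip_width: 0.0551
gripper_force: 0.0
```

```bash
python3 go.py .450 -.0055 .0955
```

```text
t 10.3333 p [ 0.4496 -0.0018  0.166 ] F [ 0.39 -0.31 -0.29] w 0.0551 tool y [ 2.436e-01  9.699e-01 -7.000e-04] z [-1.8e-03 -3.0e-04 -1.0e+00] j [-0.5   0.23  0.42  2.18 -0.13  0.76  1.33]
[ 0.45   -0.0055  0.0955] -> [-0.01  -0.023  0.47 ]
```

{"api": "drive_tool", "payload": {"rows": [{"offset":[-0.008,-0.023,0.05],"rotation":[0,0,0],"claw":0.65},{"offset":[-0.008,-0.023,0.12],"rotation":[0,0,0],"claw":0.65},{"offset":[-0.008,-0.023,0.2],"rotation":[0,0,0],"claw":0.65},{"offset":[-0.008,-0.023,0.28],"rotation":[0,0,0],"claw":0.65},{"offset":[-0.008,-0.023,0.36],"rotation":[0,0,0],"claw":0.65},{"offset":[-0.008,-0.023,0.43],"rotation":[0,0,0],"claw":0.65},{"offset":[-0.008,-0.023,0.47],"rotation":[0,0,0],"claw":0.6},{"offset":[-0.008,-0.023,0.47],"rotation":[0,0,0],"claw":0.55},{"offset":[-0.008,-0.023,0.47],"rotation":[0,0,0],"claw":0.5},{"offset":[-0.008,-0.023,0.47],"rotation":[0,0,0],"claw":0.46},{"offset":[-0.008,-0.023,0.47],"rotation":[0,0,0],"claw":0.43},{"offset":[-0.008,-0.023,0.47],"rotation":[0,0,0],"claw":0.4},{"offset":[-0.008,-0.023,0.47],"rotation":[0,0,0],"claw":0.37},{"offset":[-0.008,-0.023,0.47],"rotation":[0,0,0],"claw":0.3},{"offset":[-0.008,-0.023,0.47],"rotation":[0,0,0],"claw":0.2},{"offset":[-0.008,-0.023,0.47],"rotation":[0,0,0],"claw":0.2}], "force": 25}}

```text
clock: 11.67
tcp_pos: [0.4514, -0.0055, 0.0969]
orientation: [0.385, 3.116, 0.001]
contact_force: [-0.8, 0.6, 5.5]
grip_width: 0.0324
gripper_force: 24.5
```

```bash
python3 go.py .457 .298 .17;python3 - <<'E'
from h import *
o=get_obs();p=o["tcp_pos"];R=Ro.from_rotvec(o["orientation"]).as_matrix()
t=grab_frame("scene");L=(cloud(t)-p)@R
hsv=cv2.cvtColor(t["frame"],cv2.COLOR_RGB2HSV);H,S=hsv[...,0],hsv[...,1]
m=(H>45)&(H<95)&(S>90)&(L[...,2]<.02)&(abs(L[...,0])<.04)&(abs(L[...,1])<.04)
print((np.nanpercentile(L[m],[2,50,98],axis=0)*1000).round(0))
E
```

```text
t 11.6667 p [ 0.4514 -0.0055  0.0969] F [-0.84  0.57  5.52] w 0.0324 tool y [2.434e-01 9.699e-01 8.000e-04] z [ 1.8e-03  4.0e-04 -1.0e+00] j [-0.44  0.36  0.37  2.22 -0.23  0.59  1.43]
[0.457 0.298 0.17 ] -> [ 0.456  1.972 -0.486]
[[  -6.  -30. -175.]
 [  14.    6.  -67.]
 [  38.   37.    7.]]
```

{"api": "drive_tool", "payload": {"rows": [{"offset":[0,0,-0.02],"rotation":[0,0,0],"claw":0.2},{"offset":[0,0,-0.07],"rotation":[0,0,0],"claw":0.2},{"offset":[0,0,-0.14],"rotation":[0,0,0],"claw":0.2},{"offset":[0,0,-0.21],"rotation":[0,0,0],"claw":0.2},{"offset":[0,0,-0.28],"rotation":[0,0,0],"claw":0.2},{"offset":[0,0,-0.35],"rotation":[0,0,0],"claw":0.2},{"offset":[0,0,-0.42],"rotation":[0,0,0],"claw":0.2},{"offset":[0,0,-0.46],"rotation":[0,0,0],"claw":0.2},{"offset":[0,0.03,-0.48],"rotation":[0,0,0],"claw":0.2},{"offset":[0.01,0.1,-0.48],"rotation":[0,0,0],"claw":0.2},{"offset":[0.03,0.2,-0.48],"rotation":[0,0,0],"claw":0.2},{"offset":[0.05,0.3,-0.48],"rotation":[0,0,0],"claw":0.2},{"offset":[0.07,0.4,-0.48],"rotation":[0,0,0],"claw":0.2},{"offset":[0.09,0.5,-0.48],"rotation":[0,0,0],"claw":0.2},{"offset":[0.11,0.6,-0.48],"rotation":[0,0,0],"claw":0.2},{"offset":[0.13,0.7,-0.48],"rotation":[0,0,0],"claw":0.2},{"offset":[0.15,0.8,-0.48],"rotation":[0,0,0],"claw":0.2},{"offset":[0.17,0.9,-0.48],"rotation":[0,0,0],"claw":0.2},{"offset":[0.19,0.96,-0.48],"rotation":[0,0,0],"claw":0.2},{"offset":[0.2,1,-0.48],"rotation":[0,0,0],"claw":0.2}]}}

```text
clock: 13.38
tcp_pos: [0.4574, 0.1491, 0.1677]
orientation: [-0.381, -3.117, 0.001]
contact_force: [-0.2, -1.4, 0.6]
grip_width: 0.0325
gripper_force: 24.9
```

{"api": "drive_tool", "payload": {"rows": [{"offset":[0.01,0.04,0],"rotation":[0,0,0],"claw":0.2},{"offset":[0.04,0.12,0],"rotation":[0,0,0],"claw":0.2},{"offset":[0.07,0.22,0],"rotation":[0,0,0],"claw":0.2},{"offset":[0.1,0.32,0],"rotation":[0,0,0],"claw":0.2},{"offset":[0.13,0.42,0],"rotation":[0,0,0],"claw":0.2},{"offset":[0.16,0.52,0],"rotation":[0,0,0],"claw":0.2},{"offset":[0.19,0.62,0],"rotation":[0,0,0],"claw":0.2},{"offset":[0.22,0.72,0],"rotation":[0,0,0],"claw":0.2},{"offset":[0.24,0.82,0],"rotation":[0,0,0],"claw":0.2},{"offset":[0.25,0.9,0],"rotation":[0,0,0],"claw":0.2},{"offset":[0.255,0.95,0],"rotation":[0,0,0],"claw":0.2},{"offset":[0.255,0.97,0.04],"rotation":[0,0,0],"claw":0.2},{"offset":[0.255,0.97,0.12],"rotation":[0,0,0],"claw":0.2},{"offset":[0.255,0.97,0.2],"rotation":[0,0,0],"claw":0.2},{"offset":[0.255,0.97,0.28],"rotation":[0,0,0],"claw":0.2},{"offset":[0.255,0.97,0.36],"rotation":[0,0,0],"claw":0.2},{"offset":[0.255,0.97,0.42],"rotation":[0,0,0],"claw":0.2},{"offset":[0.255,0.97,0.45],"rotation":[0,0,0],"claw":0.2},{"offset":[0.255,0.97,0.46],"rotation":[0,0,0],"claw":0.2},{"offset":[0.255,0.97,0.46],"rotation":[0,0,0],"claw":0.2}]}}

```text
clock: 15.05
tcp_pos: [0.4563, 0.2975, 0.0989]
orientation: [-0.385, -3.118, 0.001]
contact_force: [0.3, -0.2, 0.0]
grip_width: 0.0325
gripper_force: 24.9
```

```bash
python3 go.py .457 .298 .0925;python3 - <<'E'
from h import *
g=grab_frame("scene");c=np.clip(g['frame'][200:330,120:300]*1.8,0,255).astype(np.uint8)
cv2.imwrite('pics/c5.png',cv2.resize(c,(720,520))[...,::-1])
E
```

```text
t 15.05 p [0.4563 0.2975 0.0989] F [ 0.3  -0.16  0.02] w 0.0325 tool y [ 2.435e-01  9.699e-01 -5.000e-04] z [-4.e-04 -4.e-04 -1.e+00] j [-0.9   0.47  0.26  2.01 -0.19  0.69  0.81]
[0.457  0.298  0.0925] -> [-0.003  0.004  0.043]
```

View pics/c5.png

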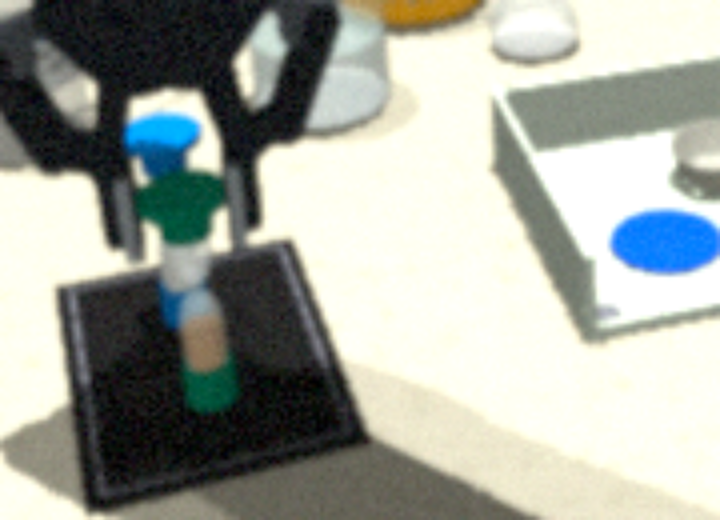

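The green timer hangs upright over the near half of the mat, foot at crop (210,395), and the blue timer stands behind it. I'll lower in small steps to contact.

{"api": "drive_tool", "payload": {"rows": [{"offset":[0,0,0.015],"rotation":[0,0,0],"claw":0.2},{"offset":[0,0,0.028],"rotation":[0,0,0],"claw":0.2},{"offset":[0,0,0.036],"rotation":[0,0,0],"claw":0.2},{"offset":[0,0,0.04],"rotation":[0,0,0],"claw":0.2},{"offset":[0,0,0.04],"rotation":[0,0,0],"claw":0.2}]}}

```text
clock: 15.52
tcp_pos: [0.4563, 0.2977, 0.0932]
orientation: [-0.385, -3.118, 0.0]
contact_force: [1.0, -0.4, -1.6]
grip_width: 0.0326
gripper_force: 24.9
```

{"api": "drive_tool", "payload": {"rows": [{"offset":[0,0,0.005],"rotation":[0,0,0],"claw":0.2},{"offset":[0,0,0.006],"rotation":[0,0,0],"claw":0.2},{"offset":[0,0,0.006],"rotation":[0,0,0],"claw":0.2}]}}

```text
clock: 15.77
tcp_pos: [0.4569, 0.2978, 0.093]
orientation: [0.385, 3.117, 0.001]
contact_force: [-0.5, -0.0, 5.3]
grip_width: 0.0326
gripper_force: 25.0
```

{"api": "drive_tool", "payload": {"rows": [{"offset":[0,0,0],"rotation":[0,0,0],"claw":0.3},{"offset":[0,0,0],"rotation":[0,0,0],"claw":0.36},{"offset":[0,0,0],"rotation":[0,0,0],"claw":0.39},{"offset":[0,0,0],"rotation":[0,0,0],"claw":0.42},{"offset":[0,0,0],"rotation":[0,0,0],"claw":0.46},{"offset":[0,0,0],"rotation":[0,0,0],"claw":0.52},{"offset":[0,0,0],"rotation":[0,0,0],"claw":0.6},{"offset":[0,0,0],"rotation":[0,0,0],"claw":0.65},{"offset":[0,0,-0.05],"rotation":[0,0,0],"claw":0.65},{"offset":[0,0,-0.15],"rotation":[0,0,0],"claw":0.65},{"offset":[0,0,-0.28],"rotation":[0,0,0],"claw":0.65},{"offset":[0,0,-0.4],"rotation":[0,0,0],"claw":0.65},{"offset":[0,0,-0.52],"rotation":[0,0,0],"claw":0.65},{"offset":[0,0,-0.6],"rotation":[0,0,0],"claw":0.65}]}}

```text
clock: 16.93
tcp_pos: [0.4569, 0.2979, 0.1846]
orientation: [0.385, 3.116, 0.003]
contact_force: [-0.5, -0.1, -0.2]
grip_width: 0.0555
gripper_force: 0.0
```

```bash
python3 go.py .5054 .0222 .13;python3 - <<'E'
from h import *
g=grab_frame("scene");c=np.clip(g['frame'][200:330,120:300]*1.8,0,255).astype(np.uint8)
cv2.imwrite('pics/c6.png',cv2.resize(c,(720,520))[...,::-1])
# dish rim ellipse centre in scene
W=cloud(g);Z=W[...,2]
m=(Z>.0195)&(Z<.03)&(abs(W[...,0]-.505)<.035)&(abs(W[...,1]-.023)<.035)
v,u=np.nonzero(m);print("dish",u.min(),u.max(),v.min(),v.max(),ray(g,(u.min()+u.max())/2,(v.min()+v.max())/2,.024).round(4),np.nanpercentile(W[m],[2,98],axis=0).round(4))
E
```

```text
t 16.9333 p [0.4569 0.2979 0.1846] F [-0.53 -0.05 -0.24] w 0.0555 tool y [0.2436 0.9699 0.0018] z [ 0.0016  0.0014 -1.    ] j [-0.94  0.35  0.3   1.95 -0.13  0.86  0.76]
[0.5054 0.0222 0.13  ] -> [-0.761 -1.705  0.362]
dish 287 310 230 243 [0.5013 0.0237 0.024 ] [[ 0.4798 -0.002   0.0197]
 [ 0.5278  0.0446  0.0249]]
```

View pics/c6.png

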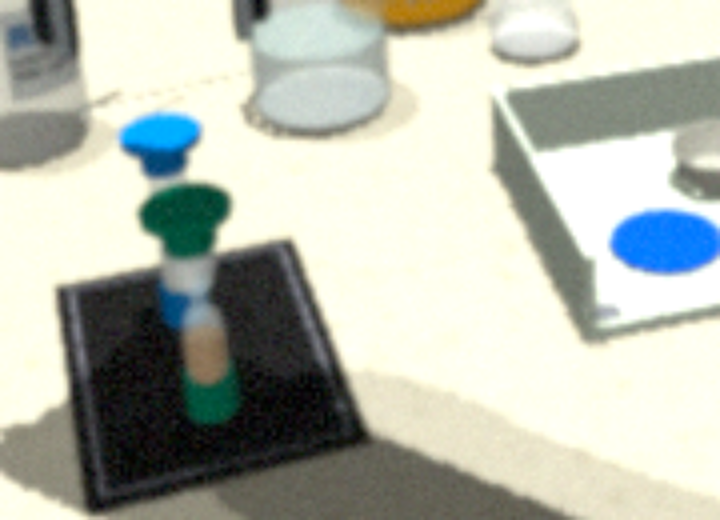

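Both timers stand upright on the mat. The dish is at about (0.504, 0.0225).

{"api": "drive_tool", "payload": {"rows": [{"offset":[-0.06,-0.12,0],"rotation":[0,0,0],"claw":0.65},{"offset":[-0.12,-0.26,0],"rotation":[0,0,0],"claw":0.65},{"offset":[-0.18,-0.4,0],"rotation":[0,0,0],"claw":0.7},{"offset":[-0.24,-0.54,0],"rotation":[0,0,0],"claw":0.8},{"offset":[-0.3,-0.68,0],"rotation":[0,0,0],"claw":0.85},{"offset":[-0.36,-0.82,0],"rotation":[0,0,0],"claw":0.85},{"offset":[-0.42,-0.95,0],"rotation":[0,0,0],"claw":0.85}]}}

```text
clock: 17.57
tcp_pos: [0.4825, 0.1427, 0.1822]
orientation: [-0.386, -3.118, 0.0]
contact_force: [0.0, -0.4, -0.8]
grip_width: 0.0728
gripper_force: 0.0
```

{"api": "drive_tool", "payload": {"rows": [{"offset":[-0.06,-0.14,0],"rotation":[0,0,0],"claw":0.85},{"offset":[-0.12,-0.28,0],"rotation":[0,0,0],"claw":0.85},{"offset":[-0.18,-0.42,0],"rotation":[0,0,0],"claw":0.85},{"offset":[-0.24,-0.56,0.05],"rotation":[0,0,0],"claw":0.85},{"offset":[-0.3,-0.68,0.15],"rotation":[0,0,0],"claw":0.85},{"offset":[-0.33,-0.74,0.25],"rotation":[0,0,0],"claw":0.85},{"offset":[-0.332,-0.754,0.35],"rotation":[0,0,0],"claw":0.85},{"offset":[-0.332,-0.754,0.4],"rotation":[0,0,0],"claw":0.85},{"offset":[-0.332,-0.754,0.4],"rotation":[0,0,0],"claw":0.85}]}}

```text
clock: 18.32
tcp_pos: [0.5022, 0.0222, 0.1208]
orientation: [-0.385, -3.115, 0.002]
contact_force: [-0.8, -0.1, 0.8]
grip_width: 0.0729
gripper_force: 0.0
```

```bash
python3 go.py .504 .0225 .027;python3 - <<'E'
from h import *
g=grab_frame("scene");c=np.clip(g['frame'][170:280,220:390]*1.5,0,255).astype(np.uint8)
cv2.imwrite('pics/c7.png',cv2.resize(c,(680,440))[...,::-1])
E
```

```text
t 18.3167 p [0.5022 0.0222 0.1208] F [-0.76 -0.13  0.8 ] w 0.0729 tool y [ 0.2436  0.9699 -0.0015] z [-3.4e-03 -7.0e-04 -1.0e+00] j [-0.47  0.39  0.37  2.09 -0.22  0.7   1.37]
[0.504  0.0225 0.027 ] -> [-0.013  0.006  0.625]
```

View pics/c7.png

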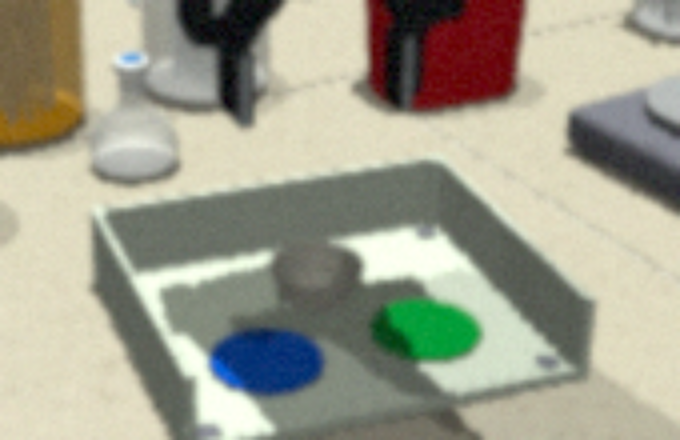

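The fingers straddle the dish, with pads at crop (240,100) and (405,80). I'll descend and close.

{"api": "drive_tool", "payload": {"rows": [{"offset":[-0.012,0.006,0.06],"rotation":[0,0,0],"claw":0.85},{"offset":[-0.012,0.006,0.15],"rotation":[0,0,0],"claw":0.85},{"offset":[-0.012,0.006,0.25],"rotation":[0,0,0],"claw":0.85},{"offset":[-0.012,0.006,0.35],"rotation":[0,0,0],"claw":0.85},{"offset":[-0.012,0.006,0.45],"rotation":[0,0,0],"claw":0.85},{"offset":[-0.012,0.006,0.53],"rotation":[0,0,0],"claw":0.85},{"offset":[-0.012,0.006,0.58],"rotation":[0,0,0],"claw":0.85},{"offset":[-0.012,0.006,0.61],"rotation":[0,0,0],"claw":0.85},{"offset":[-0.012,0.006,0.62],"rotation":[0,0,0],"claw":0.8},{"offset":[-0.012,0.006,0.62],"rotation":[0,0,0],"claw":0.75},{"offset":[-0.012,0.006,0.62],"rotation":[0,0,0],"claw":0.7},{"offset":[-0.012,0.006,0.62],"rotation":[0,0,0],"claw":0.66},{"offset":[-0.012,0.006,0.62],"rotation":[0,0,0],"claw":0.62},{"offset":[-0.012,0.006,0.62],"rotation":[0,0,0],"claw":0.58},{"offset":[-0.012,0.006,0.62],"rotation":[0,0,0],"claw":0.54},{"offset":[-0.012,0.006,0.62],"rotation":[0,0,0],"claw":0.45},{"offset":[-0.012,0.006,0.62],"rotation":[0,0,0],"claw":0.35},{"offset":[-0.012,0.006,0.62],"rotation":[0,0,0],"claw":0.35}], "force": 25}}

```text
clock: 19.87
tcp_pos: [0.5058, 0.0226, 0.03]
orientation: [0.386, 3.117, 0.001]
contact_force: [-1.0, -0.7, 6.8]
grip_width: 0.0451
gripper_force: 24.4
```

```bash
python3 go.py .504 .0225 .10 .5285 -.2777 .10;python3 - <<'E'
from h import *
g=grab_frame("scene");c=np.clip(g['frame'][170:280,220:390]*1.5,0,255).astype(np.uint8)
cv2.imwrite('pics/c8.png',cv2.resize(c,(680,440))[...,::-1])
# pan from scene: circular top at z .04
W=cloud(g);m=(W[...,2]>.036)&(W[...,2]<.046)&(abs(W[...,0]-.528)<.07)&(abs(W[...,1]+.278)<.07)
v,u=np.nonzero(m);print("pan scene",ray(g,(u.min()+u.max())/2,(v.min()+v.max())/2,.04).round(4),np.nanpercentile(W[m],[1,50,99],axis=0).round(4))
g=grab_frame("top");W=cloud(g);m=(W[...,2]>.035)&(W[...,2]<.05)&(abs(W[...,0]-.528)<.07)&(abs(W[...,1]+.278)<.07)
c=max(cv2.findContours(m.astype(np.uint8),0,1)[0],key=cv2.contourArea);e=cv2.fitEllipse(c);print("pan top",e,ray(g,*e[0],.04).round(4))
E
```

```text
t 19.8667 p [0.5058 0.0226 0.03  ] F [-1.02 -0.7   6.78] w 0.0451 tool y [2.438e-01 9.698e-01 5.000e-04] z [ 5.e-04  3.e-04 -1.e+00] j [-0.4   0.55  0.28  2.12 -0.31  0.5   1.45]
[0.504  0.0225 0.1   ] -> [ 0.011 -0.003 -0.467]
[ 0.5285 -0.2777  0.1   ] -> [-0.635 -1.905 -0.467]
pan scene [ 0.522  -0.2752  0.04  ] [[ 0.4834 -0.3215  0.0366]
 [ 0.5237 -0.2775  0.0389]
 [ 0.5678 -0.2375  0.0405]]
pan top ((407.05841064453125, 229.29295349121094), (37.78168487548828, 38.60282897949219), 124.34603118896484) [ 0.5291 -0.278   0.04  ]
```

View pics/c8.png

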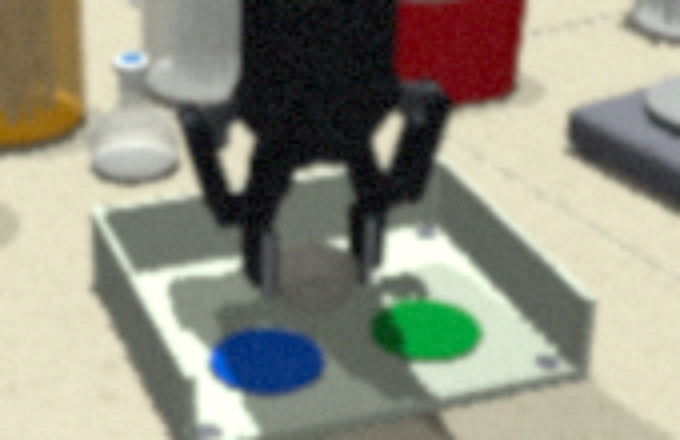

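The dish is gripped, with pads at crop (260,260) and (370,250). Both views put the pan at about (0.526, -0.277). Lifting and carrying it over.

{"api": "drive_tool", "payload": {"rows": [{"offset":[0,0,-0.02],"rotation":[0,0,0],"claw":0.35},{"offset":[0,0,-0.07],"rotation":[0,0,0],"claw":0.35},{"offset":[0,0,-0.15],"rotation":[0,0,0],"claw":0.35},{"offset":[0,0,-0.24],"rotation":[0,0,0],"claw":0.35},{"offset":[0,0,-0.33],"rotation":[0,0,0],"claw":0.35},{"offset":[0,0,-0.42],"rotation":[0,0,0],"claw":0.35},{"offset":[0,0,-0.51],"rotation":[0,0,0],"claw":0.35},{"offset":[0,0,-0.57],"rotation":[0,0,0],"claw":0.35},{"offset":[0,0,-0.6],"rotation":[0,0,0],"claw":0.35},{"offset":[-0.01,-0.04,-0.6],"rotation":[0,0,0],"claw":0.35},{"offset":[-0.04,-0.12,-0.6],"rotation":[0,0,0],"claw":0.35},{"offset":[-0.07,-0.22,-0.6],"rotation":[0,0,0],"claw":0.35},{"offset":[-0.1,-0.32,-0.6],"rotation":[0,0,0],"claw":0.35},{"offset":[-0.14,-0.42,-0.6],"rotation":[0,0,0],"claw":0.35},{"offset":[-0.17,-0.52,-0.6],"rotation":[0,0,0],"claw":0.35},{"offset":[-0.2,-0.62,-0.6],"rotation":[0,0,0],"claw":0.35},{"offset":[-0.24,-0.72,-0.6],"rotation":[0,0,0],"claw":0.35},{"offset":[-0.27,-0.82,-0.6],"rotation":[0,0,0],"claw":0.35},{"offset":[-0.3,-0.9,-0.6],"rotation":[0,0,0],"claw":0.35},{"offset":[-0.31,-0.94,-0.6],"rotation":[0,0,0],"claw":0.35}]}}

```text
clock: 21.63
tcp_pos: [0.5157, -0.1278, 0.1187]
orientation: [-0.389, -3.116, 0.002]
contact_force: [0.2, -0.3, 0.0]
grip_width: 0.0451
gripper_force: 25.6
```

{"api": "drive_tool", "payload": {"rows": [{"offset":[-0.01,-0.04,0],"rotation":[0,0,0],"claw":0.35},{"offset":[-0.04,-0.12,0],"rotation":[0,0,0],"claw":0.35},{"offset":[-0.07,-0.22,0],"rotation":[0,0,0],"claw":0.35},{"offset":[-0.1,-0.32,0],"rotation":[0,0,0],"claw":0.35},{"offset":[-0.14,-0.42,0],"rotation":[0,0,0],"claw":0.35},{"offset":[-0.17,-0.52,0],"rotation":[0,0,0],"claw":0.35},{"offset":[-0.2,-0.62,0],"rotation":[0,0,0],"claw":0.35},{"offset":[-0.24,-0.72,0],"rotation":[0,0,0],"claw":0.35},{"offset":[-0.27,-0.82,0],"rotation":[0,0,0],"claw":0.35},{"offset":[-0.3,-0.9,0],"rotation":[0,0,0],"claw":0.35},{"offset":[-0.31,-0.94,0],"rotation":[0,0,0],"claw":0.35},{"offset":[-0.31,-0.96,0],"rotation":[0,0,0],"claw":0.35},{"offset":[-0.31,-0.96,0.04],"rotation":[0,0,0],"claw":0.35},{"offset":[-0.31,-0.96,0.1],"rotation":[0,0,0],"claw":0.35},{"offset":[-0.31,-0.96,0.17],"rotation":[0,0,0],"claw":0.35},{"offset":[-0.31,-0.96,0.22],"rotation":[0,0,0],"claw":0.35},{"offset":[-0.31,-0.96,0.25],"rotation":[0,0,0],"claw":0.35},{"offset":[-0.31,-0.96,0.25],"rotation":[0,0,0],"claw":0.35}]}}

```text
clock: 23.13
tcp_pos: [0.5255, -0.2754, 0.0801]
orientation: [-0.384, -3.115, -0.001]
contact_force: [0.4, 1.0, -0.1]
grip_width: 0.0448
gripper_force: 25.6
```

```bash
python3 go.py .526 -.277 .066;python3 - <<'E'
from h import *
g=grab_frame("scene");t=grab_frame("top");W=cloud(g)
c=np.clip(g['frame'][150:250,340:480]*1.8,0,255).astype(np.uint8);d=np.clip(t['frame'][180:300,350:470]*1.8,0,255).astype(np.uint8)
im=np.zeros((300,760,3),np.uint8);im[:,:420]=cv2.resize(c,(420,300));im[:,440:740]=cv2.resize(d,(300,300))
cv2.imwrite('pics/c9.png',im[...,::-1])
E
```

```text
t 23.1333 p [ 0.5255 -0.2754  0.0801] F [ 0.43  1.04 -0.11] w 0.0448 tool y [2.427e-01 9.701e-01 5.000e-04] z [-0.0026  0.0011 -1.    ] j [ 0.1   0.58  0.36  1.9  -0.3   0.71  1.97]
[ 0.526 -0.277  0.066] -> [-0.006 -0.01   0.094]
```

View pics/c9.png

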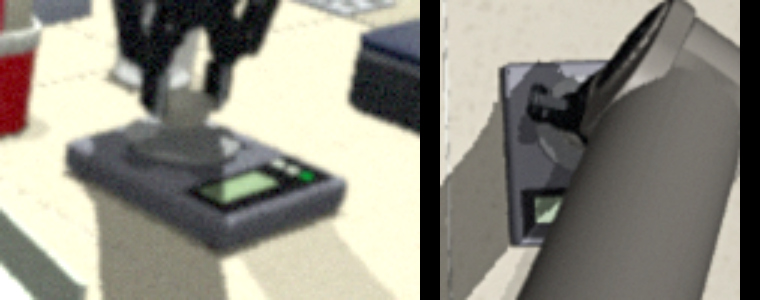

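The dish hangs level over the pan. I'll lower it gently.

{"api": "drive_tool", "payload": {"rows": [{"offset":[-0.008,-0.01,0.02],"rotation":[0,0,0],"claw":0.35},{"offset":[-0.008,-0.01,0.04],"rotation":[0,0,0],"claw":0.35},{"offset":[-0.008,-0.01,0.06],"rotation":[0,0,0],"claw":0.35},{"offset":[-0.008,-0.01,0.075],"rotation":[0,0,0],"claw":0.35},{"offset":[-0.008,-0.01,0.082],"rotation":[0,0,0],"claw":0.35},{"offset":[-0.008,-0.01,0.086],"rotation":[0,0,0],"claw":0.35},{"offset":[-0.008,-0.01,0.086],"rotation":[0,0,0],"claw":0.35}]}}

```text
clock: 23.82
tcp_pos: [0.5271, -0.2781, 0.0688]
orientation: [-0.385, -3.118, -0.0]
contact_force: [0.1, 0.8, 0.0]
grip_width: 0.0448
gripper_force: 25.6
```

{"api": "drive_tool", "payload": {"rows": [{"offset":[0,0,0.005],"rotation":[0,0,0],"claw":0.35},{"offset":[0,0,0.007],"rotation":[0,0,0],"claw":0.35},{"offset":[0,0,0.007],"rotation":[0,0,0],"claw":0.35}]}}

```text
clock: 24.07
tcp_pos: [0.5272, -0.2781, 0.0679]
orientation: [0.385, 3.118, 0.0]
contact_force: [-0.1, -0.4, -1.1]
grip_width: 0.0443
gripper_force: 25.6
```

{"api": "drive_tool", "payload": {"rows": [{"offset":[0,0,0.005],"rotation":[0,0,0],"claw":0.35},{"offset":[0,0,0.007],"rotation":[0,0,0],"claw":0.35},{"offset":[0,0,0.007],"rotation":[0,0,0],"claw":0.35}]}}

```text
clock: 24.32
tcp_pos: [0.5271, -0.278, 0.0668]
orientation: [-0.385, -3.118, -0.0]
contact_force: [-0.2, 0.3, -0.9]
grip_width: 0.045
gripper_force: 25.6
```

{"api": "drive_tool", "payload": {"rows": [{"offset":[0,0,0.004],"rotation":[0,0,0],"claw":0.35},{"offset":[0,0,0.004],"rotation":[0,0,0],"claw":0.35},{"offset":[0,0,0.004],"rotation":[0,0,0],"claw":0.35}]}}

```text
clock: 24.57
tcp_pos: [0.5272, -0.2781, 0.0662]
orientation: [-0.385, -3.118, -0.0]
contact_force: [1.0, 0.7, -0.6]
grip_width: 0.045
gripper_force: 25.6
```

{"api": "drive_tool", "payload": {"rows": [{"offset":[0,0,0.003],"rotation":[0,0,0],"claw":0.35},{"offset":[0,0,0.005],"rotation":[0,0,0],"claw":0.35},{"offset":[0,0,0.005],"rotation":[0,0,0],"claw":0.35}]}}

```text
clock: 24.82
tcp_pos: [0.5273, -0.2781, 0.0661]
orientation: [0.385, 3.118, 0.0]
contact_force: [-1.9, 1.1, 6.3]
grip_width: 0.0446
gripper_force: 25.9
```

{"api": "drive_tool", "payload": {"rows": [{"offset":[0,0,0.003],"rotation":[0,0,0],"claw":0.35},{"offset":[0,0,0.003],"rotation":[0,0,0],"claw":0.35}]}}

```text
clock: 24.98
tcp_pos: [0.5273, -0.2781, 0.066]
orientation: [0.385, 3.117, 0.001]
contact_force: [-3.1, 2.0, 9.7]
grip_width: 0.0452
gripper_force: 26.2
```

Contact. I'll release and rise.

{"api": "drive_tool", "payload": {"rows": [{"offset":[0,0,-0.004],"rotation":[0,0,0],"claw":0.45},{"offset":[0,0,-0.004],"rotation":[0,0,0],"claw":0.52},{"offset":[0,0,-0.004],"rotation":[0,0,0],"claw":0.56},{"offset":[0,0,-0.004],"rotation":[0,0,0],"claw":0.6},{"offset":[0,0,-0.004],"rotation":[0,0,0],"claw":0.65},{"offset":[0,0,-0.004],"rotation":[0,0,0],"claw":0.72},{"offset":[0,0,-0.004],"rotation":[0,0,0],"claw":0.8},{"offset":[0,0,-0.05],"rotation":[0,0,0],"claw":0.8},{"offset":[0,0,-0.15],"rotation":[0,0,0],"claw":0.8},{"offset":[0,0,-0.27],"rotation":[0,0,0],"claw":0.8},{"offset":[0,0,-0.4],"rotation":[0,0,0],"claw":0.8},{"offset":[0,0,-0.55],"rotation":[0,0,0],"claw":0.8},{"offset":[0,0,-0.7],"rotation":[0,0,0],"claw":0.8},{"offset":[0,0,-0.8],"rotation":[0,0,0],"claw":0.65}]}}

```text
clock: 26.15
tcp_pos: [0.5277, -0.2786, 0.1877]
orientation: [0.385, 3.115, -0.001]
contact_force: [-0.3, -0.2, 0.7]
grip_width: 0.0576
gripper_force: 0.0
```

{"api": "drive_tool", "payload": {"rows": [{"offset":[0,0.1,0],"rotation":[0,0,0],"claw":0.65},{"offset":[0,0.25,0],"rotation":[0,0,0],"claw":0.65},{"offset":[0,0.4,0],"rotation":[0,0,0],"claw":0.65},{"offset":[0,0.55,0],"rotation":[0,0,0],"claw":0.65},{"offset":[0,0.7,0],"rotation":[0,0,0],"claw":0.65},{"offset":[0,0.85,0],"rotation":[0,0,0],"claw":0.65},{"offset":[0,1,0],"rotation":[0,0,0],"claw":0.65}]}}

```text
clock: 26.73
tcp_pos: [0.5638, -0.1316, 0.1856]
orientation: [0.385, 3.117, 0.0]
contact_force: [-0.1, 0.6, -0.0]
grip_width: 0.0554
gripper_force: 0.0
```

{"api": "drive_tool", "payload": {"rows": [{"offset":[0,0.15,0],"rotation":[0,0,0],"claw":0.65},{"offset":[0,0.3,0],"rotation":[0,0,0],"claw":0.65},{"offset":[0,0.45,0],"rotation":[0,0,0],"claw":0.65},{"offset":[0,0.6,0],"rotation":[0,0,0],"claw":0.65},{"offset":[0,0.75,0],"rotation":[0,0,0],"claw":0.65},{"offset":[0,0.9,0],"rotation":[0,0,0],"claw":0.65},{"offset":[0,1,0],"rotation":[0,0,0],"claw":0.65}]}}

```text
clock: 27.32
tcp_pos: [0.6006, 0.0156, 0.1855]
orientation: [0.382, 3.118, 0.002]
contact_force: [0.9, 0.4, -0.9]
grip_width: 0.0553
gripper_force: 0.0
```

```bash
python3 go.py .4569 .2979 .17;python3 - <<'E'
from h import *
g=grab_frame("scene");t=grab_frame("top")
c=np.clip(g['frame'][150:250,340:480]*1.8,0,255).astype(np.uint8);d=np.clip(t['frame'][180:300,350:470]*1.8,0,255).astype(np.uint8)
im=np.zeros((300,760,3),np.uint8);im[:,:420]=cv2.resize(c,(420,300));im[:,440:740]=cv2.resize(d,(300,300))
cv2.imwrite('pics/c10.png',im[...,::-1])
for n,q in(("scene",g),("top",t)):
    W=cloud(q)
    k=(abs(W[...,0]-.527)<.06)&(abs(W[...,1]+.278)<.06)
    for nm,lo,hi,h in(("pan",.036,.09,.04),("dish",.047,.09,.061)):
        m=(k&(W[...,2]>lo)&(W[...,2]<hi)).astype(np.uint8)
        c=max(cv2.findContours(m,0,1)[0],key=cv2.contourArea);(u,v),r=cv2.minEnclosingCircle(c);x,y,w,hh=cv2.boundingRect(c)
        print(n,nm,round(r,1),(x,y,w,hh),ray(q,u,v,h).round(4),ray(q,x+(w-1)/2,y+(hh-1)/2,h).round(4))
# discs now free, scene + top
for n,q in(("scene",g),("top",t)):
    W=cloud(q);hsv=cv2.cvtColor(q["frame"],cv2.COLOR_RGB2HSV);H,S=hsv[...,0],hsv[...,1]
    for nm,m in(("blue",(H>95)&(H<125)&(S>120)),("green",(H>45)&(H<95)&(S>90))):
        m=(m&(abs(W[...,0]-.46)<.06)&(abs(W[...,1]-.034)<.09)&(W[...,2]<.015)).astype(np.uint8)
        c=max(cv2.findContours(m,0,1)[0],key=cv2.contourArea);e=cv2.fitEllipse(cv2.convexHull(c));print(n,nm,ray(q,*e[0],.007).round(4),np.round(e[1],1))
E
```

```text
t 27.3167 p [0.6006 0.0156 0.1855] F [ 0.92  0.41 -0.86] w 0.0553 tool y [0.2413 0.9705 0.0011] z [ 5.e-04  1.e-03 -1.e+00] j [-0.41  0.44  0.37  1.82 -0.2   0.91  1.38]
[0.4569 0.2979 0.17  ] -> [1.384 1.595 0.105]
scene pan 19.2 (381, 184, 39, 21) [ 0.5199 -0.273   0.04  ] [ 0.5307 -0.2838  0.04  ]
scene dish 10.1 (391, 184, 21, 13) [ 0.5212 -0.2736  0.061 ] [ 0.5129 -0.2657  0.061 ]
top pan 19.7 (388, 210, 39, 39) [ 0.529  -0.2782  0.04  ] [ 0.5297 -0.2779  0.04  ]
top dish 10.9 (397, 219, 22, 22) [ 0.5273 -0.2752  0.061 ] [ 0.5271 -0.2747  0.061 ]
scene blue [0.4621 0.0755 0.007 ] [15.6 27.8]
scene green [ 0.4473 -0.0068  0.007 ] [14.9 27. ]Traceback (most recent call last):
  File "<stdin>", line 18, in <module>
ValueError: max() iterable argument is empty
```

View pics/c10.png

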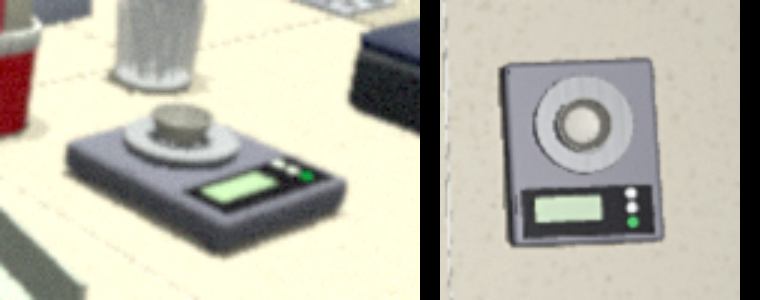

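The dish sits upright and centred on the pan, within about 2 mm. Back to the mat for the green timer.

{"api": "drive_tool", "payload": {"rows": [{"offset":[0.1,0.12,0],"rotation":[0,0,0],"claw":0.65},{"offset":[0.22,0.25,0],"rotation":[0,0,0],"claw":0.65},{"offset":[0.34,0.38,0],"rotation":[0,0,0],"claw":0.65},{"offset":[0.46,0.52,0],"rotation":[0,0,0],"claw":0.65},{"offset":[0.58,0.66,0],"rotation":[0,0,0],"claw":0.65},{"offset":[0.7,0.8,0],"rotation":[0,0,0],"claw":0.65}]}}

```text
clock: 27.92
tcp_pos: [0.527, 0.1539, 0.1853]
orientation: [0.389, 3.117, -0.001]
contact_force: [-0.3, 0.5, 0.5]
grip_width: 0.0551
gripper_force: 0.0
```

{"api": "drive_tool", "payload": {"rows": [{"offset":[0.12,0.14,0],"rotation":[0,0,0],"claw":0.65},{"offset":[0.24,0.28,0],"rotation":[0,0,0],"claw":0.65},{"offset":[0.36,0.42,0],"rotation":[0,0,0],"claw":0.65},{"offset":[0.48,0.56,0],"rotation":[0,0,0],"claw":0.65},{"offset":[0.6,0.7,0],"rotation":[0,0,0],"claw":0.65},{"offset":[0.66,0.77,0.04],"rotation":[0,0,0],"claw":0.65},{"offset":[0.684,0.795,0.1],"rotation":[0,0,0],"claw":0.65},{"offset":[0.684,0.795,0.1],"rotation":[0,0,0],"claw":0.65},{"offset":[0.684,0.795,0.1],"rotation":[0,0,0],"claw":0.65}]}}

```text
clock: 28.67
tcp_pos: [0.4574, 0.2931, 0.1691]
orientation: [-0.388, -3.117, 0.004]
contact_force: [-0.1, 0.2, 0.4]
grip_width: 0.0557
gripper_force: 0.0
```

```bash
python3 go.py .4569 .2979 .0925
```

```text
t 28.6667 p [0.4574 0.2931 0.1691] F [-0.15  0.21  0.38] w 0.0557 tool y [ 0.2453  0.9695 -0.0026] z [-0.001  -0.0024 -1.    ] j [-0.92  0.37  0.29  1.96 -0.14  0.83  0.77]
[0.4569 0.2979 0.0925] -> [0.011 0.031 0.511]
```

{"api": "drive_tool", "payload": {"rows": [{"offset":[0.008,0.028,0.05],"rotation":[0,0,0],"claw":0.65},{"offset":[0.008,0.028,0.1],"rotation":[0,0,0],"claw":0.65},{"offset":[0.008,0.028,0.15],"rotation":[0,0,0],"claw":0.65},{"offset":[0.008,0.028,0.15],"rotation":[0,0,0],"claw":0.65},{"offset":[0.008,0.028,0.15],"rotation":[0,0,0],"claw":0.65},{"offset":[0.008,0.028,0.15],"rotation":[0,0,0],"claw":0.65}]}}

```text
clock: 29.17
tcp_pos: [0.4571, 0.2996, 0.1475]
orientation: [-0.386, -3.118, 0.0]
contact_force: [0.0, 0.3, 0.3]
grip_width: 0.0555
gripper_force: 0.0
```

```bash
python3 go.py .4569 .2979 .0925
```

```text
t 29.1667 p [0.4571 0.2996 0.1475] F [0.05 0.27 0.32] w 0.0555 tool y [ 2.438e-01  9.698e-01 -2.000e-04] z [-1.e-04 -2.e-04 -1.e+00] j [-0.92  0.4   0.28  1.97 -0.15  0.79  0.77]
[0.4569 0.2979 0.0925] -> [-0.002 -0.011  0.367]
```

{"api": "drive_tool", "payload": {"rows": [{"offset":[-0.002,-0.011,0.06],"rotation":[0,0,0],"claw":0.65},{"offset":[-0.002,-0.011,0.13],"rotation":[0,0,0],"claw":0.65},{"offset":[-0.002,-0.011,0.2],"rotation":[0,0,0],"claw":0.65},{"offset":[-0.002,-0.011,0.27],"rotation":[0,0,0],"claw":0.65},{"offset":[-0.002,-0.011,0.33],"rotation":[0,0,0],"claw":0.65},{"offset":[-0.002,-0.011,0.367],"rotation":[0,0,0],"claw":0.6},{"offset":[-0.002,-0.011,0.367],"rotation":[0,0,0],"claw":0.55},{"offset":[-0.002,-0.011,0.367],"rotation":[0,0,0],"claw":0.5},{"offset":[-0.002,-0.011,0.367],"rotation":[0,0,0],"claw":0.46},{"offset":[-0.002,-0.011,0.367],"rotation":[0,0,0],"claw":0.43},{"offset":[-0.002,-0.011,0.367],"rotation":[0,0,0],"claw":0.4},{"offset":[-0.002,-0.011,0.367],"rotation":[0,0,0],"claw":0.37},{"offset":[-0.002,-0.011,0.367],"rotation":[0,0,0],"claw":0.3},{"offset":[-0.002,-0.011,0.367],"rotation":[0,0,0],"claw":0.2},{"offset":[-0.002,-0.011,0.367],"rotation":[0,0,0],"claw":0.2}], "force": 25}}

```text
clock: 30.42
tcp_pos: [0.4573, 0.2985, 0.0931]
orientation: [0.385, 3.117, 0.002]
contact_force: [0.2, -0.6, 6.3]
grip_width: 0.0326
gripper_force: 24.6
```

```bash
python3 go.py .4495 -.007 .17
```

```text
t 30.4167 p [0.4573 0.2985 0.0931] F [ 0.2  -0.62  6.29] w 0.0326 tool y [0.2435 0.9699 0.0012] z [ 1.e-03  9.e-04 -1.e+00] j [-0.89  0.48  0.25  2.01 -0.19  0.67  0.81]
[ 0.4495 -0.007   0.17  ] -> [-0.446 -1.987 -0.514]
```

{"api": "drive_tool", "payload": {"rows": [{"offset":[0,0,-0.02],"rotation":[0,0,0],"claw":0.2},{"offset":[0,0,-0.07],"rotation":[0,0,0],"claw":0.2},{"offset":[0,0,-0.14],"rotation":[0,0,0],"claw":0.2},{"offset":[0,0,-0.22],"rotation":[0,0,0],"claw":0.2},{"offset":[0,0,-0.3],"rotation":[0,0,0],"claw":0.2},{"offset":[0,0,-0.38],"rotation":[0,0,0],"claw":0.2},{"offset":[0,0,-0.45],"rotation":[0,0,0],"claw":0.2},{"offset":[0,0,-0.49],"rotation":[0,0,0],"claw":0.2},{"offset":[0,-0.03,-0.51],"rotation":[0,0,0],"claw":0.2},{"offset":[-0.02,-0.1,-0.51],"rotation":[0,0,0],"claw":0.2},{"offset":[-0.04,-0.2,-0.51],"rotation":[0,0,0],"claw":0.2},{"offset":[-0.06,-0.3,-0.51],"rotation":[0,0,0],"claw":0.2},{"offset":[-0.08,-0.4,-0.51],"rotation":[0,0,0],"claw":0.2},{"offset":[-0.1,-0.5,-0.51],"rotation":[0,0,0],"claw":0.2},{"offset":[-0.12,-0.6,-0.51],"rotation":[0,0,0],"claw":0.2},{"offset":[-0.14,-0.7,-0.51],"rotation":[0,0,0],"claw":0.2},{"offset":[-0.16,-0.8,-0.51],"rotation":[0,0,0],"claw":0.2},{"offset":[-0.18,-0.9,-0.51],"rotation":[0,0,0],"claw":0.2},{"offset":[-0.2,-0.97,-0.51],"rotation":[0,0,0],"claw":0.2},{"offset":[-0.2,-1,-0.51],"rotation":[0,0,0],"claw":0.2}]}}

```text
clock: 32.08
tcp_pos: [0.4493, 0.1428, 0.169]
orientation: [-0.39, -3.117, 0.001]
contact_force: [-0.1, 1.0, -1.0]
grip_width: 0.0325
gripper_force: 24.9
```

{"api": "drive_tool", "payload": {"rows": [{"offset":[-0.01,-0.04,0],"rotation":[0,0,0],"claw":0.2},{"offset":[-0.04,-0.12,0],"rotation":[0,0,0],"claw":0.2},{"offset":[-0.06,-0.22,0],"rotation":[0,0,0],"claw":0.2},{"offset":[-0.09,-0.32,0],"rotation":[0,0,0],"claw":0.2},{"offset":[-0.12,-0.42,0],"rotation":[0,0,0],"claw":0.2},{"offset":[-0.14,-0.52,0],"rotation":[0,0,0],"claw":0.2},{"offset":[-0.17,-0.62,0],"rotation":[0,0,0],"claw":0.2},{"offset":[-0.2,-0.72,0],"rotation":[0,0,0],"claw":0.2},{"offset":[-0.22,-0.82,0],"rotation":[0,0,0],"claw":0.2},{"offset":[-0.24,-0.91,0],"rotation":[0,0,0],"claw":0.2},{"offset":[-0.245,-0.96,0],"rotation":[0,0,0],"claw":0.2},{"offset":[-0.245,-0.985,0.04],"rotation":[0,0,0],"claw":0.2},{"offset":[-0.245,-0.985,0.12],"rotation":[0,0,0],"claw":0.2},{"offset":[-0.245,-0.985,0.2],"rotation":[0,0,0],"claw":0.2},{"offset":[-0.245,-0.985,0.28],"rotation":[0,0,0],"claw":0.2},{"offset":[-0.245,-0.985,0.35],"rotation":[0,0,0],"claw":0.2},{"offset":[-0.245,-0.985,0.4],"rotation":[0,0,0],"claw":0.2},{"offset":[-0.245,-0.985,0.42],"rotation":[0,0,0],"claw":0.2},{"offset":[-0.245,-0.985,0.42],"rotation":[0,0,0],"claw":0.2},{"offset":[-0.245,-0.985,0.42],"rotation":[0,0,0],"claw":0.2}]}}

```text
clock: 33.75
tcp_pos: [0.4492, -0.0067, 0.1061]
orientation: [0.385, 3.118, 0.0]
contact_force: [-0.2, -0.4, -0.4]
grip_width: 0.0324
gripper_force: 24.9
```

```bash
cat > foot.py <<'E'
from h import *
import sys
# foot of the held/standing timer vs disc, in the scene view: foot edges by saturation-dark contrast are weak, so use depth
q=grab_frame("scene");W=cloud(q);hsv=cv2.cvtColor(q["frame"],cv2.COLOR_RGB2HSV);H,S=hsv[...,0],hsv[...,1]
dx,dy=float(sys.argv[2]),float(sys.argv[3])
col=((H>95)&(H<125)&(S>120)) if sys.argv[1]=="b" else ((H>45)&(H<95)&(S>90))
near=(abs(W[...,0]-dx)<.05)&(abs(W[...,1]-dy)<.04)
for lo,hi in((.014,.02),(.02,.026),(.026,.032),(.09,.11)):
    m=near&(W[...,2]>lo)&(W[...,2]<hi)&col
    if m.sum()>3:
        w=W[m];v,u=np.nonzero(m);um=(u.min()+u.max())/2
        print(lo,m.sum(),"u",u.min(),u.max(),"med",np.median(w,0).round(4),"xmin",np.percentile(w[:,0],5).round(4))
m=near&col&(W[...,2]<.0105)
v,u=np.nonzero(m);print("disc u",u.min(),u.max(),"v",v.min(),v.max(),"mid",ray(q,(u.min()+u.max())/2,(v.min()+v.max())/2,.007).round(4))
p=get_obs()["tcp_pos"];print("tcp proj z0.02",proj(q,(p[0],p[1],.02)),"z.007",proj(q,(p[0],p[1],.007)),p.round(4))
c=np.clip(q['frame'][195:265,255:375]*1.6,0,255).astype(np.uint8)
cv2.imwrite("pics/"+sys.argv[4],cv2.resize(c,(720,420),interpolation=0)[...,::-1])
E
python3 foot.py g .4495 -.007 d1.png; python3 go.py .4495 -.007 .097
```

```text
0.014 23 u 322 332 med [ 0.4374 -0.0025  0.0176] xmin 0.4345
0.02 26 u 323 332 med [ 0.4374 -0.0014  0.0235] xmin 0.4345
0.026 22 u 323 331 med [ 0.4381 -0.0015  0.0291] xmin 0.4345
0.09 63 u 314 338 med [0.4381 0.0009 0.1013] xmin 0.43
disc u 313 339 v 245 260 mid [ 0.4459 -0.006   0.007 ]
tcp proj z0.02 [325.6 245.9] z.007 [325.2 251.6] [ 0.4494 -0.0067  0.1063]
t 33.8 p [ 0.4494 -0.0067  0.1063] F [ 0.53  0.14 -0.01] w 0.0327 tool y [2.431e-01 9.700e-01 3.000e-04] z [ 6.e-04  1.e-04 -1.e+00] j [-0.44  0.34  0.38  2.22 -0.22  0.61  1.42]
[ 0.4495 -0.007   0.097 ] -> [-0.001 -0.002  0.062]
```

View pics/d1.png

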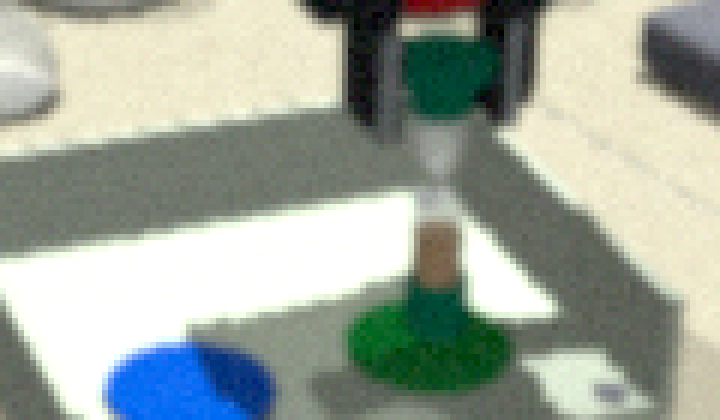

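The foot hangs about 9 mm above the disc. Once lowered, its centre should land near (327,252.5) against the disc centre (326.4,252.5), so I'll shift 1 mm left and lower.

{"api": "drive_tool", "payload": {"rows": [{"offset":[0,0.006,0.015],"rotation":[0,0,0],"claw":0.2},{"offset":[0,0.006,0.03],"rotation":[0,0,0],"claw":0.2},{"offset":[0,0.006,0.042],"rotation":[0,0,0],"claw":0.2},{"offset":[0,0.006,0.05],"rotation":[0,0,0],"claw":0.2},{"offset":[0,0.006,0.055],"rotation":[0,0,0],"claw":0.2},{"offset":[0,0.006,0.055],"rotation":[0,0,0],"claw":0.2},{"offset":[0,0.006,0.055],"rotation":[0,0,0],"claw":0.2}]}}

```text
clock: 34.38
tcp_pos: [0.4493, -0.006, 0.0977]
orientation: [-0.385, -3.118, 0.0]
contact_force: [0.1, -0.2, -0.3]
grip_width: 0.0326
gripper_force: 24.9
```

{"api": "drive_tool", "payload": {"rows": [{"offset":[0,0,0.003],"rotation":[0,0,0],"claw":0.2},{"offset":[0,0,0.005],"rotation":[0,0,0],"claw":0.2},{"offset":[0,0,0.005],"rotation":[0,0,0],"claw":0.2}]}}

```text
clock: 34.63
tcp_pos: [0.4497, -0.006, 0.0972]
orientation: [0.385, 3.117, 0.0]
contact_force: [0.0, -1.1, 1.8]
grip_width: 0.0325
gripper_force: 24.9
```

{"api": "drive_tool", "payload": {"rows": [{"offset":[0,0,0.003],"rotation":[0,0,0],"claw":0.2},{"offset":[0,0,0.003],"rotation":[0,0,0],"claw":0.2}]}}

```text
clock: 34.8
tcp_pos: [0.4501, -0.0061, 0.0971]
orientation: [0.385, 3.116, 0.001]
contact_force: [-0.9, -1.0, 6.0]
grip_width: 0.0323
gripper_force: 25.1
```

{"api": "drive_tool", "payload": {"rows": [{"offset":[0,0,0],"rotation":[0,0,0],"claw":0.3},{"offset":[0,0,0],"rotation":[0,0,0],"claw":0.36},{"offset":[0,0,0],"rotation":[0,0,0],"claw":0.39},{"offset":[0,0,0],"rotation":[0,0,0],"claw":0.42},{"offset":[0,0,0],"rotation":[0,0,0],"claw":0.46},{"offset":[0,0,0],"rotation":[0,0,0],"claw":0.52},{"offset":[0,0,0],"rotation":[0,0,0],"claw":0.6},{"offset":[0,0,0],"rotation":[0,0,0],"claw":0.65},{"offset":[0,0,-0.05],"rotation":[0,0,0],"claw":0.65},{"offset":[0,0,-0.15],"rotation":[0,0,0],"claw":0.65},{"offset":[0,0,-0.28],"rotation":[0,0,0],"claw":0.65},{"offset":[0,0,-0.4],"rotation":[0,0,0],"claw":0.65},{"offset":[0,0,-0.52],"rotation":[0,0,0],"claw":0.65},{"offset":[0,0,-0.6],"rotation":[0,0,0],"claw":0.65}]}}

```text
clock: 35.97
tcp_pos: [0.4498, -0.0061, 0.1886]
orientation: [0.386, 3.116, 0.001]
contact_force: [0.0, 0.2, 0.9]
grip_width: 0.0555
gripper_force: 0.0
```

```bash
python3 go.py .5264 .2885 .17; python3 foot.py g .4495 -.007 d2.png
```

```text
t 35.9667 p [ 0.4498 -0.0061  0.1886] F [0.05 0.23 0.92] w 0.0555 tool y [2.438e-01 9.698e-01 9.000e-04] z [ 1.9e-03  5.0e-04 -1.0e+00] j [-0.51  0.19  0.44  2.16 -0.11  0.81  1.32]
[0.5264 0.2885 0.17  ] -> [-0.016  2.029  0.126]
0.014 29 u 322 332 med [ 0.4387 -0.0011  0.0175] xmin 0.4344
0.02 28 u 322 332 med [ 0.4384 -0.0018  0.0225] xmin 0.4357
0.09 147 u 321 337 med [ 0.4396 -0.0015  0.1039] xmin 0.4288
disc u 313 339 v 245 260 mid [ 0.4459 -0.006   0.007 ]
tcp proj z0.02 [324.9 245.7] z.007 [324.6 251.3] [ 0.4509 -0.0061  0.1901]
```

View pics/d2.png

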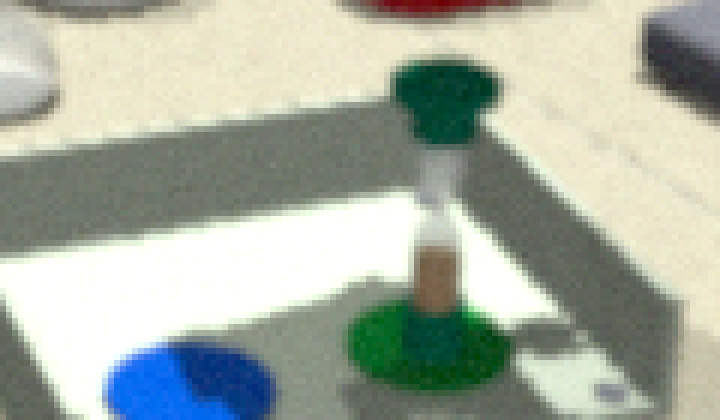

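The green timer stands upright in the middle of its disc: foot centre at crop (434,348), disc centre (430,345). Now the blue one.

{"api": "drive_tool", "payload": {"rows": [{"offset":[0,0.1,0],"rotation":[0,0,0],"claw":0.65},{"offset":[0,0.25,0],"rotation":[0,0,0],"claw":0.65},{"offset":[0,0.4,0],"rotation":[0,0,0],"claw":0.65},{"offset":[0,0.55,0],"rotation":[0,0,0],"claw":0.65},{"offset":[0,0.7,0],"rotation":[0,0,0],"claw":0.65},{"offset":[0,0.85,0],"rotation":[0,0,0],"claw":0.65},{"offset":[0,1,0],"rotation":[0,0,0],"claw":0.65}]}}

```text
clock: 36.6
tcp_pos: [0.4857, 0.1405, 0.1865]
orientation: [-0.385, -3.118, 0.0]
contact_force: [-0.3, -0.1, -0.2]
grip_width: 0.0557
gripper_force: 0.0
```

{"api": "drive_tool", "payload": {"rows": [{"offset":[0,0.15,0],"rotation":[0,0,0],"claw":0.65},{"offset":[0,0.3,0],"rotation":[0,0,0],"claw":0.65},{"offset":[-0.01,0.45,0],"rotation":[0,0,0],"claw":0.65},{"offset":[-0.016,0.6,0],"rotation":[0,0,0],"claw":0.65},{"offset":[-0.016,0.75,0],"rotation":[0,0,0],"claw":0.65},{"offset":[-0.016,0.88,0.05],"rotation":[0,0,0],"claw":0.65},{"offset":[-0.016,0.97,0.12],"rotation":[0,0,0],"claw":0.65},{"offset":[-0.016,1,0.2],"rotation":[0,0,0],"claw":0.65},{"offset":[-0.016,1,0.2],"rotation":[0,0,0],"claw":0.65},{"offset":[-0.016,1,0.2],"rotation":[0,0,0],"claw":0.65},{"offset":[-0.016,1,0.2],"rotation":[0,0,0],"claw":0.65}]}}

```text
clock: 37.52
tcp_pos: [0.5247, 0.2828, 0.1566]
orientation: [-0.388, -3.117, 0.001]
contact_force: [0.3, 0.4, 0.5]
grip_width: 0.0552
gripper_force: 0.0
```

```bash
python3 go.py .5264 .2885 .089
```

```text
t 37.5167 p [0.5247 0.2828 0.1566] F [0.27 0.37 0.49] w 0.0552 tool y [ 0.245   0.9695 -0.001 ] z [-3.e-04 -9.e-04 -1.e+00] j [-0.83  0.46  0.3   1.85 -0.18  0.85  0.88]
[0.5264 0.2885 0.089 ] -> [-0.002  0.04   0.451]
```

{"api": "drive_tool", "payload": {"rows": [{"offset":[-0.002,0.035,0.03],"rotation":[0,0,0],"claw":0.65},{"offset":[-0.002,0.035,0.08],"rotation":[0,0,0],"claw":0.65},{"offset":[-0.002,0.035,0.08],"rotation":[0,0,0],"claw":0.65},{"offset":[-0.002,0.035,0.08],"rotation":[0,0,0],"claw":0.65},{"offset":[-0.002,0.035,0.08],"rotation":[0,0,0],"claw":0.65}]}}

```text
clock: 37.93
tcp_pos: [0.5261, 0.2892, 0.1445]
orientation: [-0.385, -3.118, 0.0]
contact_force: [0.5, -0.0, -0.4]
grip_width: 0.0554
gripper_force: 0.0
```

```bash
python3 go.py .5264 .2885 .089
```

```text
t 37.9333 p [0.5261 0.2892 0.1445] F [ 0.47 -0.02 -0.43] w 0.0554 tool y [ 2.435e-01  9.699e-01 -3.000e-04] z [-2.e-04 -2.e-04 -1.e+00] j [-0.83  0.49  0.3   1.85 -0.19  0.83  0.88]
[0.5264 0.2885 0.089 ] -> [-0.003 -0.004  0.37 ]
```

{"api": "drive_tool", "payload": {"rows": [{"offset":[-0.003,-0.004,0.06],"rotation":[0,0,0],"claw":0.65},{"offset":[-0.003,-0.004,0.13],"rotation":[0,0,0],"claw":0.65},{"offset":[-0.003,-0.004,0.2],"rotation":[0,0,0],"claw":0.65},{"offset":[-0.003,-0.004,0.27],"rotation":[0,0,0],"claw":0.65},{"offset":[-0.003,-0.004,0.33],"rotation":[0,0,0],"claw":0.65},{"offset":[-0.003,-0.004,0.37],"rotation":[0,0,0],"claw":0.6},{"offset":[-0.003,-0.004,0.37],"rotation":[0,0,0],"claw":0.55},{"offset":[-0.003,-0.004,0.37],"rotation":[0,0,0],"claw":0.5},{"offset":[-0.003,-0.004,0.37],"rotation":[0,0,0],"claw":0.46},{"offset":[-0.003,-0.004,0.37],"rotation":[0,0,0],"claw":0.43},{"offset":[-0.003,-0.004,0.37],"rotation":[0,0,0],"claw":0.4},{"offset":[-0.003,-0.004,0.37],"rotation":[0,0,0],"claw":0.37},{"offset":[-0.003,-0.004,0.37],"rotation":[0,0,0],"claw":0.3},{"offset":[-0.003,-0.004,0.37],"rotation":[0,0,0],"claw":0.2},{"offset":[-0.003,-0.004,0.37],"rotation":[0,0,0],"claw":0.2}], "force": 25}}

```text
clock: 39.18
tcp_pos: [0.527, 0.2889, 0.0897]
orientation: [0.385, 3.117, 0.001]
contact_force: [-1.3, -0.4, 6.0]
grip_width: 0.0313
gripper_force: 24.5
```

```bash
python3 go.py .4645 .076 .17
```

```text
t 39.1833 p [0.527  0.2889 0.0897] F [-1.28 -0.42  6.03] w 0.0313 tool y [2.435e-01 9.699e-01 9.000e-04] z [ 1.1e-03  7.0e-04 -1.0e+00] j [-0.81  0.56  0.27  1.88 -0.22  0.73  0.91]
[0.4645 0.076  0.17  ] -> [ 0.058 -1.477 -0.537]
```

{"api": "drive_tool", "payload": {"rows": [{"offset":[0,0,-0.02],"rotation":[0,0,0],"claw":0.2},{"offset":[0,0,-0.07],"rotation":[0,0,0],"claw":0.2},{"offset":[0,0,-0.14],"rotation":[0,0,0],"claw":0.2},{"offset":[0,0,-0.22],"rotation":[0,0,0],"claw":0.2},{"offset":[0,0,-0.3],"rotation":[0,0,0],"claw":0.2},{"offset":[0,0,-0.38],"rotation":[0,0,0],"claw":0.2},{"offset":[0,0,-0.45],"rotation":[0,0,0],"claw":0.2},{"offset":[0,0,-0.48],"rotation":[0,0,0],"claw":0.2},{"offset":[0,-0.03,-0.5],"rotation":[0,0,0],"claw":0.2},{"offset":[0,-0.1,-0.5],"rotation":[0,0,0],"claw":0.2},{"offset":[0,-0.2,-0.5],"rotation":[0,0,0],"claw":0.2},{"offset":[0.01,-0.3,-0.5],"rotation":[0,0,0],"claw":0.2},{"offset":[0.01,-0.4,-0.5],"rotation":[0,0,0],"claw":0.2},{"offset":[0.02,-0.5,-0.5],"rotation":[0,0,0],"claw":0.2},{"offset":[0.02,-0.6,-0.5],"rotation":[0,0,0],"claw":0.2},{"offset":[0.03,-0.68,-0.5],"rotation":[0,0,0],"claw":0.2},{"offset":[0.03,-0.74,-0.5],"rotation":[0,0,0],"claw":0.2},{"offset":[0.03,-0.77,-0.5],"rotation":[0,0,0],"claw":0.2}]}}

```text
clock: 40.68
tcp_pos: [0.4936, 0.176, 0.1641]
orientation: [-0.388, -3.117, 0.0]
contact_force: [0.0, 0.7, 0.4]
grip_width: 0.0316
gripper_force: 24.8
```

{"api": "drive_tool", "payload": {"rows": [{"offset":[0,-0.04,0],"rotation":[0,0,0],"claw":0.2},{"offset":[0.01,-0.12,0],"rotation":[0,0,0],"claw":0.2},{"offset":[0.01,-0.22,0],"rotation":[0,0,0],"claw":0.2},{"offset":[0.02,-0.32,0],"rotation":[0,0,0],"claw":0.2},{"offset":[0.02,-0.42,0],"rotation":[0,0,0],"claw":0.2},{"offset":[0.025,-0.52,0],"rotation":[0,0,0],"claw":0.2},{"offset":[0.028,-0.61,0],"rotation":[0,0,0],"claw":0.2},{"offset":[0.028,-0.67,0],"rotation":[0,0,0],"claw":0.2},{"offset":[0.028,-0.7,0],"rotation":[0,0,0],"claw":0.2},{"offset":[0.028,-0.707,0.04],"rotation":[0,0,0],"claw":0.2},{"offset":[0.028,-0.707,0.12],"rotation":[0,0,0],"claw":0.2},{"offset":[0.028,-0.707,0.2],"rotation":[0,0,0],"claw":0.2},{"offset":[0.028,-0.707,0.28],"rotation":[0,0,0],"claw":0.2},{"offset":[0.028,-0.707,0.35],"rotation":[0,0,0],"claw":0.2},{"offset":[0.028,-0.707,0.4],"rotation":[0,0,0],"claw":0.2},{"offset":[0.028,-0.707,0.42],"rotation":[0,0,0],"claw":0.2},{"offset":[0.028,-0.707,0.42],"rotation":[0,0,0],"claw":0.2},{"offset":[0.028,-0.707,0.42],"rotation":[0,0,0],"claw":0.2}]}}

```text
clock: 42.18
tcp_pos: [0.4643, 0.0761, 0.1011]
orientation: [0.385, 3.118, 0.0]
contact_force: [0.9, 0.7, 0.3]
grip_width: 0.0314
gripper_force: 24.8
```

```bash
python3 foot.py b .4645 .076 d3.png; python3 go.py .4645 .076 .0937
```

```text
0.014 29 u 281 291 med [0.452  0.0818 0.0166] xmin 0.45
0.02 29 u 282 291 med [0.4522 0.0819 0.0232] xmin 0.4506
0.026 24 u 282 290 med [0.4531 0.0819 0.0287] xmin 0.4508
0.09 177 u 273 295 med [0.4542 0.0802 0.1073] xmin 0.4452
disc u 273 300 v 252 268 mid [0.4614 0.0753 0.007 ]
tcp proj z0.02 [285.4 253.6] z.007 [285.3 259.3] [0.4645 0.0761 0.1014]
t 42.2333 p [0.4645 0.0761 0.1014] F [-0.09 -0.28 -0.55] w 0.0313 tool y [2.433e-01 9.700e-01 4.000e-04] z [ 6.e-04  3.e-04 -1.e+00] j [-0.57  0.38  0.33  2.18 -0.21  0.62  1.23]
[0.4645 0.076  0.0937] -> [-0.    -0.001  0.051]
```

View pics/d3.png

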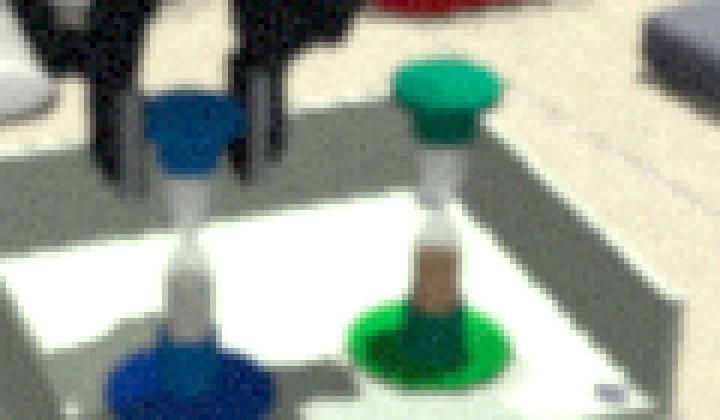

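The blue foot is centred over its disc: foot u mid 286.3, disc u mid 286.5. The depth offset from the disc matches the green one. I have now viewed 16 pictures, over the limit of 14, so the rest will be numbers only. Lowering.

{"api": "drive_tool", "payload": {"rows": [{"offset":[0,0,0.015],"rotation":[0,0,0],"claw":0.2},{"offset":[0,0,0.028],"rotation":[0,0,0],"claw":0.2},{"offset":[0,0,0.038],"rotation":[0,0,0],"claw":0.2},{"offset":[0,0,0.044],"rotation":[0,0,0],"claw":0.2},{"offset":[0,0,0.046],"rotation":[0,0,0],"claw":0.2},{"offset":[0,0,0.046],"rotation":[0,0,0],"claw":0.2}]}}

```text
clock: 42.73
tcp_pos: [0.464, 0.0759, 0.0941]
orientation: [-0.385, -3.118, 0.0]
contact_force: [-0.4, -0.7, -0.9]
grip_width: 0.0314
gripper_force: 24.8
```

{"api": "drive_tool", "payload": {"rows": [{"offset":[0,0,0.003],"rotation":[0,0,0],"claw":0.2},{"offset":[0,0,0.005],"rotation":[0,0,0],"claw":0.2},{"offset":[0,0,0.005],"rotation":[0,0,0],"claw":0.2}]}}

```text
clock: 42.98
tcp_pos: [0.4646, 0.076, 0.0937]
orientation: [0.385, 3.117, 0.001]
contact_force: [0.0, -0.8, 3.4]
grip_width: 0.0315
gripper_force: 25.0
```

{"api": "drive_tool", "payload": {"rows": [{"offset":[0,0,0],"rotation":[0,0,0],"claw":0.3},{"offset":[0,0,0],"rotation":[0,0,0],"claw":0.36},{"offset":[0,0,0],"rotation":[0,0,0],"claw":0.39},{"offset":[0,0,0],"rotation":[0,0,0],"claw":0.42},{"offset":[0,0,0],"rotation":[0,0,0],"claw":0.46},{"offset":[0,0,0],"rotation":[0,0,0],"claw":0.52},{"offset":[0,0,0],"rotation":[0,0,0],"claw":0.6},{"offset":[0,0,0],"rotation":[0,0,0],"claw":0.65},{"offset":[0,0,-0.05],"rotation":[0,0,0],"claw":0.65},{"offset":[0,0,-0.15],"rotation":[0,0,0],"claw":0.65},{"offset":[0,0,-0.28],"rotation":[0,0,0],"claw":0.65},{"offset":[0,0,-0.4],"rotation":[0,0,0],"claw":0.65},{"offset":[0,0,-0.52],"rotation":[0,0,0],"claw":0.65},{"offset":[0,0,-0.7],"rotation":[0,0,0],"claw":0.65},{"offset":[0,0,-0.85],"rotation":[0,0,0],"claw":0.65},{"offset":[0,0,-0.9],"rotation":[0,0,0],"claw":0.65},{"offset":[0,0,-0.9],"rotation":[0,0,0],"claw":0.65},{"offset":[0,0,-0.9],"rotation":[0,0,0],"claw":0.65}]}}

```text
clock: 44.48
tcp_pos: [0.4639, 0.076, 0.2283]
orientation: [0.385, 3.118, 0.001]
contact_force: [0.7, 0.1, -0.6]
grip_width: 0.0554
gripper_force: 0.0
```

{"api": "drive_tool", "payload": {"rows": [{"offset":[0,0.15,0],"rotation":[0,0,0],"claw":0.65},{"offset":[0,0.3,0],"rotation":[0,0,0],"claw":0.65},{"offset":[0,0.45,0],"rotation":[0,0,0],"claw":0.65},{"offset":[0,0.6,0],"rotation":[0,0,0],"claw":0.65},{"offset":[0,0.75,0],"rotation":[0,0,0],"claw":0.65},{"offset":[0,0.9,0],"rotation":[0,0,0],"claw":0.65},{"offset":[0,1,0],"rotation":[0,0,0],"claw":0.65},{"offset":[0,1,0],"rotation":[0,0,0],"claw":0.65},{"offset":[0,1,0],"rotation":[0,0,0],"claw":0.65}]}}

```text
clock: 45.23
tcp_pos: [0.5, 0.2213, 0.2271]
orientation: [-0.383, -3.116, 0.003]
contact_force: [-0.1, -1.0, 0.3]
grip_width: 0.0556
gripper_force: 0.0
```

```bash
python3 foot.py b .4645 .076 d4.png;python3 foot.py g .4495 -.007 d5.png
python3 - <<'E'
from m import *
g=grab_frame("top");Z=cloud(g)[...,2]
hsv=cv2.cvtColor(g["frame"],cv2.COLOR_RGB2HSV);H,S=hsv[...,0],hsv[...,1]
bl=(H>95)&(H<125)&(S>120);gr=(H>45)&(H<95)&(S>90)
for n,f in(("blue collar",lambda:comp(g,bl&(Z>.06),(225,230,320,300),.102,"blue collar")),("g",lambda:comp(g,gr&(Z>.06),(225,230,320,300),.105,"green collar")),
 ("b",lambda:comp(g,(Z>.03),(190,135,235,190),.097,"beaker")),("f",lambda:comp(g,(Z>.03),(255,143,287,178),.07,"flask")),("d",lambda:comp(g,(Z>.047),(385,205,432,252),.061,"dish"))):
    try:f()
    except ValueError:print(n,"hidden")
E
```

```text
0.014 27 u 282 291 med [0.4512 0.0825 0.0171] xmin 0.449
0.02 25 u 282 291 med [0.4525 0.0804 0.0226] xmin 0.4496
0.09 158 u 278 295 med [0.4552 0.0801 0.1002] xmin 0.4442
disc u 273 299 v 253 267 mid [0.4619 0.0761 0.007 ]
tcp proj z0.02 [206.7 265.6] z.007 [207.2 271.5] [0.5001 0.2203 0.2273]
0.014 29 u 322 332 med [ 0.4378 -0.0015  0.0171] xmin 0.4348
0.02 27 u 322 332 med [ 0.4385 -0.0016  0.0227] xmin 0.435
0.09 169 u 320 337 med [ 0.44   -0.0025  0.104 ] xmin 0.4287
disc u 313 339 v 245 259 mid [ 0.4474 -0.0071  0.007 ]
tcp proj z0.02 [206.9 265.5] z.007 [207.4 271.4] [0.5002 0.2198 0.2276]
blue collar circ 249.0 259.5 7.8 cent 249.2 259.4 ray [0.4618 0.0786 0.102 ] diam 0.0337 zmed [0.4628 0.0786 0.1017]
green collar circ 287.5 266.3 8.1 cent 287.5 266.4 ray [ 0.4465 -0.0049  0.105 ] diam 0.035 zmed [ 0.4471 -0.0049  0.1055]
beaker circ 211.0 158.0 20.6 cent 210.5 158.0 ray [0.6875 0.1639 0.097 ] diam 0.092 zmed [0.6963 0.1717 0.0477]
flask circ 271.7 159.0 10.1 cent 271.3 158.3 ray [0.6895 0.0298 0.07  ] diam 0.0457 zmed [0.6945 0.0314 0.0375]
dish circ 407.7 229.4 10.9 cent 407.7 229.4 ray [ 0.5273 -0.2752  0.061 ] diam 0.0487 zmed [ 0.531  -0.2811  0.0555]
```

Both timers are upright and centred on their discs. The dish is on the pan, and the flask and beaker haven't moved. Handing in.

```bash
python3 -c "
from bench import hand_in
print(hand_in())"
```

```text
the job is handed in; nothing more can be done
None
```

The job is handed in at about 45 s: by my last measurements the dish is on the pan within about 3 mm of centre, both timers stand upright near the middle of their own discs, and the flask and beaker haven't moved; I viewed 16 pictures, over the limit of 14.

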